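# Load two more pipe clamps on the hanger beam and trim it level

### The job

The hanger beam is being loaded for the hoist: take the two pipe clamps from the cradle and thread one over each end of the bar, one left and one right, outside the ones already hanging, so that it never tips steeply. Let each clamp down onto the bar gently until the bar carries its whole weight, without knocking or pressing on the bar and without letting it swing. The clamps differ in weight, so finish by sliding them along the bar until it hangs level and still, and leave the two inner clamps and the things on the bench where they are.

Things in the scene. Friction and masses are not known exactly. Their poses are not given: they have to be found in the camera images.
- stand: green stand: base plate 200 x 240 mm, 12 mm thick; 36 mm square post 110 mm behind the bar (+x of the stand), 370 mm high, its short arm carrying the pivot pin 340 mm above the bench. Origin on the bench below the middle of the bar; x = across the bar, away from the robot at yaw 0; y = along the bar when level
- bar: steel bar of the hanger beam, 440 mm long, 14 mm thick (x), 24 mm high; black end caps 2 mm proud. Origin at the middle of its upper face, 200 mm above the bench when level; y along it (positive = left), z up. A 44 mm wide plate joins its middle to the pin 140 mm above. Clamps go over its ends, ring axis along the bar, and hang with the bore on the upper face (ring centre 30 mm below it)
- lean (a joint): lean of the beam about its pin, rad; 0 = level, positive = left (+y) end down; stops at 0.32. It (1.65 kg) swings freely, lightly damped, and hangs below its pin like a balance: it leans 0.1 rad for each 0.27 N m (two clamps on it) to 0.35 N m (four) of unbalanced load (a medium clamp 150 mm out: about 0.13 rad); a sudden load makes it swing, period about 1 s
- bar_left (a point): left end of the bar, on its upper face, 220 mm from the middle. Under load the bar moves on an arc about the pin: an arm that sinks 10 mm at 140 mm out also shifts 10 mm towards the other arm
- bar_right (a point): right end of the bar, on its upper face, 220 mm from the middle. Clamps slide on the bar with dry steel friction (about 0.6) and stay where they are left; pushed high on the ears a clamp tips and jams, pushed close above the bar it slides
- clamp_a: heavy stainless pipe clamp: ring 80 mm outside, 60 mm bore, 20 mm thick. Origin = ring centre; y = ring axis, z = up through the ears. Ears (32 mm along x, 20 mm along y) rise from z = 39 to 73 mm: grip them across y from above, 60 mm above the origin. Wing nut on the +x side, x = 18 to 34 mm. Stands ears-up in the cradle. Weight not marked: 0.2 to 0.38 kg, most often not the other's
- clamp_b: heavy stainless pipe clamp: ring 80 mm outside, 60 mm bore, 20 mm thick. Origin = ring centre; y = ring axis, z = up through the ears. Ears (32 mm along x, 20 mm along y) rise from z = 39 to 73 mm: grip them across y from above, 60 mm above the origin. Wing nut on the +x side, x = 18 to 34 mm. Stands ears-up in the cradle. Weight not marked: 0.2 to 0.38 kg, most often not the other's
- hung_left: clamp of the same shape already hanging about 60 mm left of the middle of the bar, to stay there; about 0.28 kg; same origin and axes
- hung_right: clamp of the same shape already hanging about 60 mm right of the middle of the bar, to stay there; about 0.28 kg; same origin and axes
- cradle: shallow green tray 150 x 190 mm with two white V-cradles 110 mm apart along its y; fixed. Origin at the centre of its underside. A clamp standing in it has its ring centre 52 mm above the bench, its ring axis along the cradle's y, and white plates 44 mm high close on both flat sides
- jar: clear jar with black lid, 72 mm across, 95 mm high; bystander; origin at the centre of its underside
- carton: cardboard carton 120 x 160 x 75 mm; bystander; origin at the centre of its underside
- ferrule: short stainless pipe ferrule, flange 64 mm across, 32 mm high; bystander; origin at the centre of its underside
Not all that is in view belongs to the job. Leave any orange look-alike of the clamp_b alone.

How it is judged:
On the way, in this order (a step that is already met when the one before it is completed fails the run):
1. one of the two clamps hangs on one arm of the bar, outside the inner clamp, let go by the fingers (((y of clamp_a in the frame of bar between 0.09 and 0.215 m and x of clamp_a in the frame of bar between -0.015 and 0.015 m and z of clamp_a in the frame of bar between -0.036 and -0.026 m and contact force between clamp_a and bar above 0.8 N and contact force between clamp_a and the fingers below 0.2 N) or (y of clamp_a in the frame of bar between -0.215 and -0.09 m and x of clamp_a in the frame of bar between -0.015 and 0.015 m and z of clamp_a in the frame of bar between -0.036 and -0.026 m and contact force between clamp_a and bar above 0.8 N and contact force between clamp_a and the fingers below 0.2 N) or (y of clamp_b in the frame of bar between 0.09 and 0.215 m and x of clamp_b in the frame of bar between -0.015 and 0.015 m and z of clamp_b in the frame of bar between -0.036 and -0.026 m and contact force between clamp_b and bar above 0.8 N and contact force between clamp_b and the fingers below 0.2 N) or (y of clamp_b in the frame of bar between -0.215 and -0.09 m and x of clamp_b in the frame of bar between -0.015 and 0.015 m and z of clamp_b in the frame of bar between -0.036 and -0.026 m and contact force between clamp_b and bar above 0.8 N and contact force between clamp_b and the fingers below 0.2 N))), for 0.2 s.
2. the other clamp hangs on the opposite arm as well (((y of clamp_a in the frame of bar between 0.09 and 0.215 m and x of clamp_a in the frame of bar between -0.015 and 0.015 m and z of clamp_a in the frame of bar between -0.036 and -0.026 m and contact force between each of clamp_a, clamp_b and bar above 0.8 N and y of clamp_b in the frame of bar between -0.215 and -0.09 m and x of clamp_b in the frame of bar between -0.015 and 0.015 m and z of clamp_b in the frame of bar between -0.036 and -0.026 m) or (y of clamp_a in the frame of bar between -0.215 and -0.09 m and x of clamp_a in the frame of bar between -0.015 and 0.015 m and z of clamp_a in the frame of bar between -0.036 and -0.026 m and contact force between each of clamp_a, clamp_b and bar above 0.8 N and y of clamp_b in the frame of bar between 0.09 and 0.215 m and x of clamp_b in the frame of bar between -0.015 and 0.015 m and z of clamp_b in the frame of bar between -0.036 and -0.026 m))), for 0.2 s.
At the end, for the whole second after the job is handed in: The two clamps hang on opposite arms of the bar, each with its ring centre 90 to 215 mm from the middle and its bore on the bar's upper face, let go and at rest; the bar is level within 0.016 rad (0.9 degrees) and still; the two inner clamps hang 40 to 80 mm from the middle (((y of clamp_a in the frame of bar between 0.09 and 0.215 m and x of clamp_a in the frame of bar between -0.015 and 0.015 m and z of clamp_a in the frame of bar between -0.036 and -0.026 m and contact force between each of clamp_a, clamp_b and bar above 0.8 N and y of clamp_b in the frame of bar between -0.215 and -0.09 m and x of clamp_b in the frame of bar between -0.015 and 0.015 m and z of clamp_b in the frame of bar between -0.036 and -0.026 m) or (y of clamp_a in the frame of bar between -0.215 and -0.09 m and x of clamp_a in the frame of bar between -0.015 and 0.015 m and z of clamp_a in the frame of bar between -0.036 and -0.026 m and contact force between each of clamp_a, clamp_b and bar above 0.8 N and y of clamp_b in the frame of bar between 0.09 and 0.215 m and x of clamp_b in the frame of bar between -0.015 and 0.015 m and z of clamp_b in the frame of bar between -0.036 and -0.026 m)) and value of joint lean between -0.016 and 0.016 rad and velocity of joint lean between -0.05 and 0.05 rad/s and y of hung_left in the frame of bar between 0.04 and 0.08 m and y of hung_right in the frame of bar between -0.08 and -0.04 m and linear speed of each of clamp_a, clamp_b below 0.02 m/s and contact force between each of clamp_a, clamp_b and the fingers below 0.2 N); the robot touches nothing.
It fails at once if the bar leans more than 0.25 rad (loaded on one side only, or pressed down) (value of joint lean above 0.25 rad or value of joint lean below -0.25 rad).
It fails at once if the bar swings faster than 0.4 rad/s (a clamp let go before the bar carried it, or the bar knocked) (velocity of joint lean above 0.4 rad/s or velocity of joint lean below -0.4 rad/s).
It fails at once if a clamp is knocked or pressed against the bar with more than 20 N (contact force between any of clamp_a, clamp_b and bar above 20 N).
It fails at once if an inner clamp is pushed out of its place (40 to 80 mm from the middle) (not (y of hung_left in the frame of bar between 0.04 and 0.08 m) or not (y of hung_right in the frame of bar between -0.08 and -0.04 m)).
It fails at once if a thing on the bench is disturbed (moved 30 mm) (distance of any of jar, carton, ferrule from where it was at the start of the episode above 0.03 m).
It also fails if it takes over 72 s, if anything falls off the work surface, if the arm or the gripper's body presses on something with over 40 N, if the wrist force passes 120 N, or if a joint passes its speed limit or range.

### The arm

A 6-joint arm with a two-finger parallel gripper is mounted at the origin on the work surface. World frame = base frame: x ahead of the robot, y to its left, z up, the work surface at z = 0. Lengths are in m, angles in rad, forces in N, time in s.
With the tool pointing down it reaches from about 0.25 to 0.775 m from the base axis. Payload 8.9 kg.
Tool frame: the origin (TCP) lies at the very end of the fingers, on their centre line; the grasp point (between the pads) lies 19 mm behind it; z points along the fingers, y is the direction in which the jaws open and shut (so a half turn about z gives the same grasp; the last joint's range is limited). The gripper opens to 85 mm and grips with 20 to 120 N. Pads are 22 mm wide; open, the fingers measure 114 mm over their backs; the gripper's body (76 mm by 85 mm) begins 54 mm behind the grasp point. The pads swing forward as they close: fully open they stand 13 mm farther back than shut.
Start: joints at [1.068, 0.291, -0.153, 1.127, 0, 1.431], TCP at [0.187, 0.491, 0.231] pointing down, gripper open.
Joint ranges: [-2.52, 2.52], [-0.91, 1.74], [-1.3, 1.37], [-1.96, 2.02], [-1.52, 1.47], [-3.14, 3.14]. Speed limits (rad/s): [2.22, 2.22, 2.79, 3.14, 3.14, 3.14].

### API

Orientations are given as a rotation vector (axis times angle).
In Python, from workcell import manip, camera, camera_params, job gives the robot as it stands.
- The arm moves only by the tool move_arm, never from a script. Its argument "rows" is a list of rows, each a list of 7 numbers: the finger opening in m, from 0 to 0.0854, then the shift along the tool's x, y, z in m, then the turn, a rotation vector about the tool's x, y, z in degrees. In form: [[hand, tx, ty, tz, ax, ay, az], ...]. A call has 1 to 5 rows; each row shifts and turns the pose as measured when the row begins, along the tool's axes as they then stand; what a row does not reach is not made up. A row lasts 1/8 s, in which the tool goes at most 62.5 mm and 10.7 degrees, less where a joint would pass 70% of its speed; a pose out of reach is approached as far as the arm can. A call with a gripper value outside its range is refused whole. The fingers move at their own pace and stop on an object; "grip_force" is the grip in N (left out, the last holds). Time passes only in rows, so rows that do not move let the fingers close. It gives the time, the measured TCP pose, the force and the opening at its end, in the units of the state.
- manip.state(): the state, without advancing time (a new reading comes with each control period).
- camera(name): name is "scene" or "top" or "wrist"; returns the picture (400x640x3 uint8, red, green, blue); there is no depth.
- camera_params(name): a dict with "fov_y" (degrees; the focal length in pixels is half the picture's height over the tangent of half this angle, whatever the lens; pixels are square), "cx", "cy" (the principal point, pixels), "world_from_camera" (4x4, takes a point from camera to world coordinates); the wrist camera has in their place "hand_eye" (4x4, takes a point from camera to tool coordinates, whose origin is the TCP and whose axes are the flange's). Camera axes: x right, y up, looking along -z (the intrinsics and any distortion apply to the point x, -y, -z); pixel columns grow to the right and rows downward; lengths in m; the calibration is good to about 2 mm. A picture is of the moment at which its call begins: read the wrist's pose just before it. camera_params takes no time and is no camera call.
- job.sign_off(): hands the job in, once; it reports no verdict.
The state is a dict: "time": time; "joints": joint angles; "joint_velocities": joint speeds; "joint_torque": joint torques, N m; "tool_pos": TCP position; "ee_rot": TCP orientation; "contact_force": force on the tool from outside, world axes, zero at the start; "torque": the same for the moment, N m; "width": finger opening in m.
Only numpy, scipy, OpenCV 4.12 (cv2) and the standard library are available. Lean on these libraries where they do the work, as an engineer would, in place of code of your own. Each camera call takes 0.05 s, during which the arm holds its last target.

## Working session

There is one attempt and no reset: what is moved stays moved. The work goes in short steps, Python scripts to look and compute and a tool call to move; the robot and the scene stay as the last step left them, time stands still between calls to the robot, and variables do not carry over. Pictures are saved under pics/ and viewed, and the job is handed in when it is done.

Besides the shell and the picture viewer there is one more tool, called by a JSON object that holds its "name" and its "arguments", one argument or row to a line. move_arm: Moves the arm, as the interface text tells. Its arguments: {"type":"object","properties":{"rows":{"type":"array","items":{"type":"array","items":{"type":"number"}}},"grip_force":{"type":"number"}},"required":["rows"]}

```bash
ls; mkdir -p pics; python3 - <<'E'
from workcell import manip,camera,camera_params,job
import cv2,json
print(manip.state())
for n in ["scene","top","wrist"]:
    im=camera(n); cv2.imwrite(f"pics/{n}0.png",im[:,:,::-1]); p=camera_params(n); print(n,p)
E
```

```text
pics
{'time': 0.0, 'joints': array([ 1.06771926e+00,  2.91296965e-01, -1.54107063e-01,  1.12670844e+00,
        1.80073087e-05,  1.43150519e+00]), 'joint_velocities': array([-1.32016962e-03,  7.38807811e-04,  1.69623843e-04,  3.83466626e-05,
       -4.29092988e-04, -5.85013248e-04]), 'joint_torque': array([ 4.57717260e-04, -5.37143254e+01,  3.31373298e+01,  1.59940613e-02,
       -1.16275810e-04,  4.90013491e-06]), 'tool_pos': array([0.18657887, 0.49026465, 0.23073083]), 'ee_rot': array([-5.68209486e-01, -3.08933986e+00,  1.95246969e-03]), 'contact_force': array([-1.06339388, -0.24431902, -1.13172778]), 'torque': array([-0.00384308,  0.00999558,  0.01773735]), 'width': 0.0854609609381732}
scene {'fov_y': 43.39880767381298, 'cx': 322.77985516257786, 'cy': 195.6846880511491, 'world_from_camera': array([[-0.84569755, -0.44946389,  0.28771143,  0.9385252 ],
       [ 0.53345829, -0.72690782,  0.4324665 ,  0.64139834],
       [ 0.01476162,  0.51921791,  0.8545144 ,  1.47762871],
       [ 0.        ,  0.        ,  0.        ,  1.        ]])}
top {'fov_y': 52.03443616879712, 'cx': 315.95468095610806, 'cy': 198.79715421709443, 'world_from_camera': array([[ 0.02021982,  0.9864908 , -0.16256403,  0.34524058],
       [-0.99975473,  0.02141943,  0.00562983,  0.01763101],
       [ 0.00903581,  0.16241032,  0.98668193,  1.22201892],
       [ 0.        ,  0.        ,  0.        ,  1.        ]])}
wrist {'fov_y': 67.04973043807557, 'cx': 319.5996799299452, 'cy': 202.43310264133845, 'hand_eye': array([[-7.91322933e-04,  9.50207102e-01,  3.11618096e-01,
         7.99140123e-02],
       [ 9.99999546e-01,  9.17089870e-04, -2.57054175e-04,
         1.60577776e-03],
       [-5.30036502e-04,  3.11617751e-01, -9.50207396e-01,
        -1.42130467e-01],
       [ 0.00000000e+00,  0.00000000e+00,  0.00000000e+00,
         1.00000000e+00]])}
```

View pics/scene0.png

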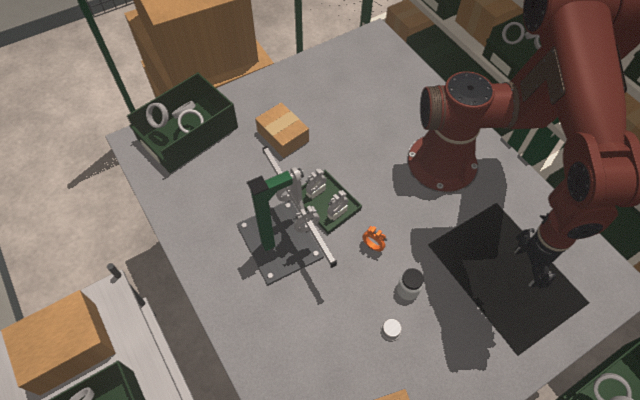

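View pics/top0.png

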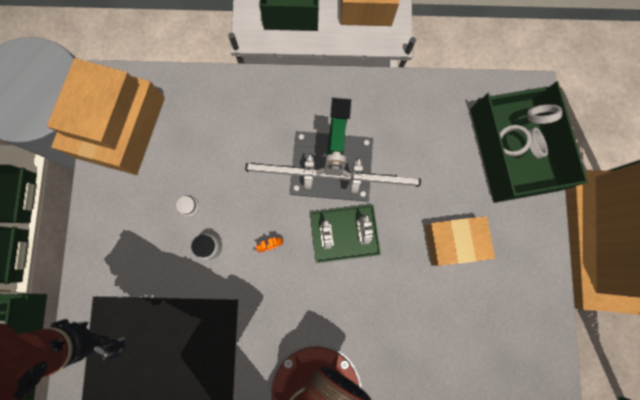

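View pics/wrist0.png

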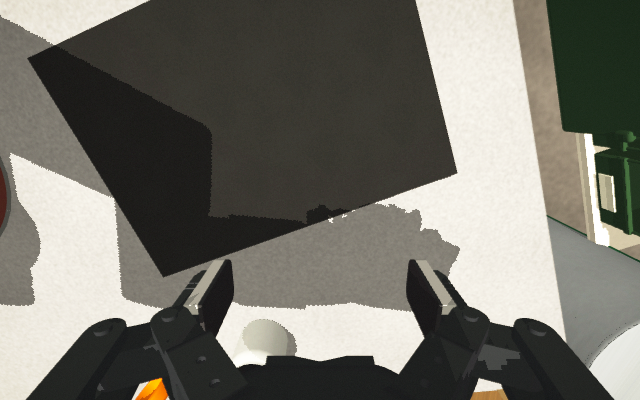

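```bash
cat > h.py <<'E'
from workcell import manip,camera,camera_params,job
import cv2,numpy as np
from scipy.spatial.transform import Rotation as R
def K(p):
    f=200/np.tan(np.radians(p['fov_y']/2)); return f,p['cx'],p['cy']
def pose():
    s=manip.state(); T=np.eye(4); T[:3,:3]=R.from_rotvec(s['ee_rot']).as_matrix(); T[:3,3]=s['tool_pos']; return T
def cam(n,T=None):
    p=camera_params(n)
    W=p['world_from_camera'] if n!='wrist' else (pose() if T is None else T)@p['hand_eye']
    return K(p),W
def ray(c,u,v):
    (f,cx,cy),W=c; d=W[:3,:3]@np.array([(u-cx)/f,-(v-cy)/f,-1]); return W[:3,3],d/np.linalg.norm(d)
def onz(c,u,v,z):
    o,d=ray(c,u,v); return o+d*(z-o[2])/d[2]
def proj(c,P):
    (f,cx,cy),W=c; q=W[:3,:3].T@(np.array(P)-W[:3,3]); return np.array([cx+f*q[0]/-q[2],cy-f*q[1]/-q[2]])
def tri(rays):
    A=0;b=0
    for o,d in rays:
        M=np.eye(3)-np.outer(d,d);A=A+M;b=b+M@o
    x=np.linalg.solve(A,b); return x,[np.linalg.norm((np.eye(3)-np.outer(d,d))@(x-o)) for o,d in rays]
def crop(im,x0,y0,x1,y1,k,fn):
    cv2.imwrite(fn,cv2.resize(im[y0:y1,x0:x1,::-1],None,fx=k,fy=k,interpolation=cv2.INTER_CUBIC))
E
python3 - <<'E'
import cv2
t=cv2.imread('pics/top0.png');s=cv2.imread('pics/scene0.png')
cv2.imwrite('pics/topc.png',cv2.resize(t[90:270,235:435],None,fx=4,fy=3.3333*1.0 if 0 else 4,interpolation=2)[:600*2][:720][:, :800][0:600])
cv2.imwrite('pics/topc2.png',cv2.resize(t[190:270,245:395],None,fx=5,fy=5,interpolation=2))
cv2.imwrite('pics/scenec.png',cv2.resize(s[140:290,230:400],None,fx=4,fy=4,interpolation=2))
E
```

```text
(no output)
```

View pics/topc.png

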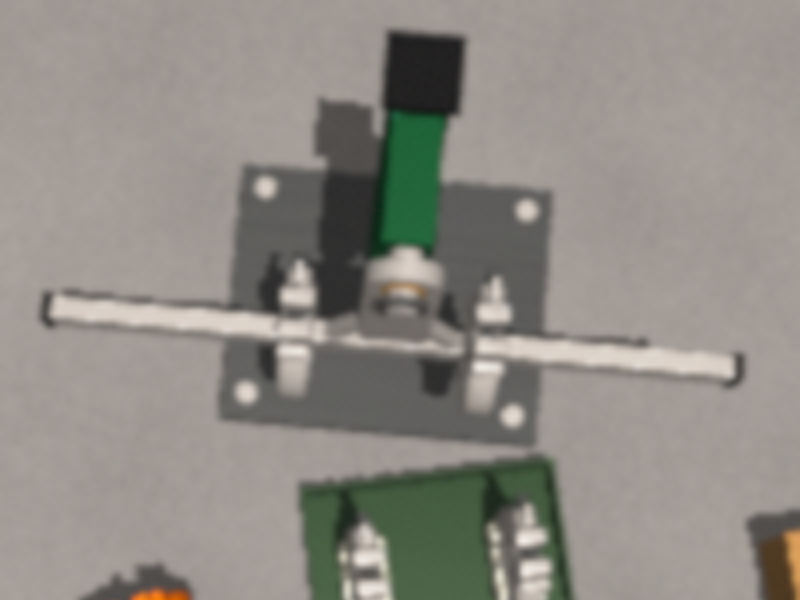

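View pics/topc2.png

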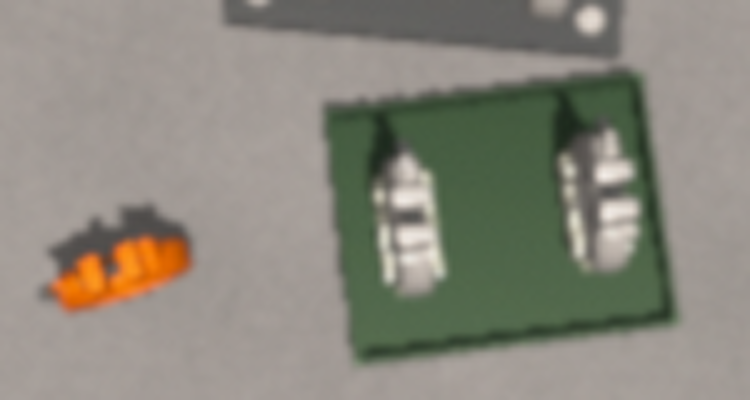

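View pics/scenec.png

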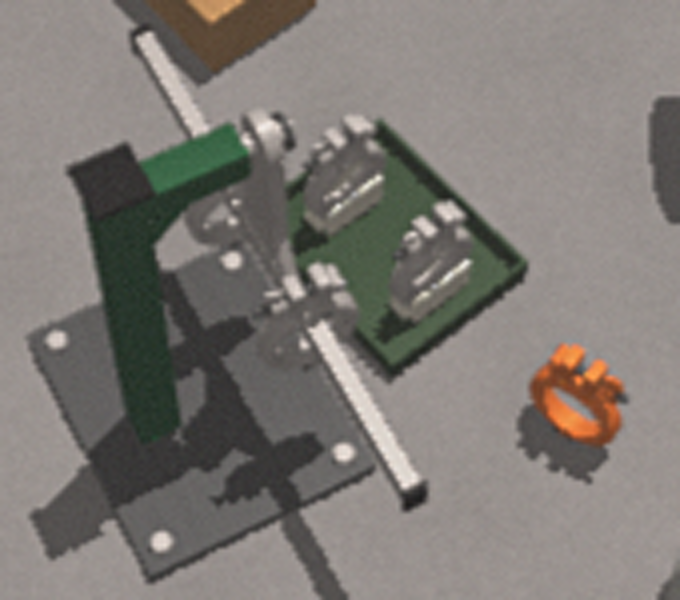

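```bash
python3 - <<'E'
from h import *
np.set_printoptions(precision=4,suppress=True)
t=cam('top');s=cam('scene')
T=lambda u,v:ray(t,u/4+235,v/4+90)
S=lambda u,v:ray(s,u/4+230,v/4+140)
for n,a,b in [('L',(45,308),(415,495)),('R',(740,368),(143,36))]:
    print(n,tri([T(*a),S(*b)]))
print('on z=.2',onz(t,246.3,167,.2),onz(t,420,182,.2))
for n,(u,v) in dict(cl=(410,215),cr=(617,190),of=(100,275)).items():
    print(n,onz(t,u/5+245,v/5+190,.125))
for n,c in dict(cl=(440,222),cr=(350,140)).items(): print(n,onz(s,c[0]/4+230,c[1]/4+140,.125))
# base plate bolts / corners z=.012
for u,v in [(245,165),(551,190),(537,443),(220,418)]: print('base',onz(t,u/4+235,v/4+90,.012))
for u,v in [(327,105),(638,72),(675,320),(357,358)]: print('tray',onz(t,u/5+245,v/5+190,.015))
print(pose())
E
```

```text
L (array([0.5957, 0.1928, 0.1887]), [np.float64(0.001162424996058054), np.float64(0.0011624249960579033)])
R (array([ 0.5654, -0.256 ,  0.1852]), [np.float64(0.0007913149751239947), np.float64(0.0007913149751239349)])
on z=.2 [0.5921 0.1915 0.2   ] [ 0.5628 -0.2527  0.2   ]
cl [ 0.4338 -0.0201  0.125 ]
cr [ 0.4496 -0.131   0.125 ]
of [0.3985 0.1444 0.125 ]
cl [ 0.4366 -0.0152  0.125 ]
cr [ 0.4559 -0.1182  0.125 ]
base [0.7537 0.0756 0.012 ]
base [ 0.7392 -0.1599  0.012 ]
base [ 0.5421 -0.1489  0.012 ]
base [0.556  0.0887 0.012 ]
tray [0.507  0.0265 0.015 ]
tray [ 0.5308 -0.1585  0.015 ]
tray [ 0.3846 -0.1799  0.015 ]
tray [0.3588 0.0057 0.015 ]
[[-0.9346  0.3557 -0.0004  0.1866]
 [ 0.3558  0.9346 -0.0009  0.4904]
 [ 0.0001 -0.001  -1.      0.2309]
 [ 0.      0.      0.      1.    ]]
```

{"name": "move_arm", "arguments": {
  "rows": [
    [0.085,-0.044,-0.044,-0.006,0,0,0],
    [0.085,-0.044,-0.044,-0.006,0,0,0],
    [0.085,-0.044,-0.044,-0.006,0,0,0],
    [0.085,-0.044,-0.044,-0.006,0,0,0],
    [0.085,-0.044,-0.044,-0.006,0,0,0]
  ]
}}

```text
time: 0.78
tool_pos: [0.314, 0.2061, 0.2598]
ee_rot: [-0.556, -3.092, 0.003]
contact_force: [1.6, 0.5, -0.2]
width: 0.0852
```

{"name": "move_arm", "arguments": {
  "rows": [
    [0.085,-0.044,-0.044,-0.006,0,0,0],
    [0.085,-0.044,-0.044,-0.006,0,0,0],
    [0.085,-0.044,-0.044,-0.006,0,0,0],
    [0.085,-0.044,-0.044,-0.006,0,0,0],
    [0.06,-0.044,-0.044,-0.006,0,0,0]
  ]
}}

```text
time: 1.4
tool_pos: [0.4418, -0.0778, 0.2908]
ee_rot: [0.556, 3.089, -0.001]
contact_force: [1.4, 0.5, -0.6]
width: 0.0692
```

{"name": "move_arm", "arguments": {
  "rows": [
    [0.05,0,0,0,0,0,-10],
    [0.05,0,0,0,0,0,-10],
    [0.05,0,0,0,0,0,-8],
    [0.05,0,0,0,0,0,0]
  ]
}}

```text
time: 1.9
tool_pos: [0.4427, -0.0829, 0.2897]
ee_rot: [-0.217, 3.133, -0.002]
contact_force: [0.4, 0.5, 0.3]
width: 0.0502
```

```bash
python3 - <<'E'
from h import *
np.set_printoptions(precision=4,suppress=True)
T=pose();np.save('T1.npy',T);im=camera('wrist');np.save('w1.npy',im);cv2.imwrite('pics/w1.png',im[:,:,::-1]);print(T,manip.state())
E
```

```text
[[-0.9905 -0.1376  0.001   0.4427]
 [-0.1376  0.9905 -0.001  -0.0829]
 [-0.0009 -0.0011 -1.      0.2897]
 [ 0.      0.      0.      1.    ]] {'time': 1.95, 'joints': array([-0.3471,  0.1186, -0.2184,  1.2324, -0.0006, -0.4835]), 'joint_velocities': array([ 0.0051, -0.0006, -0.0001,  0.0015,  0.0017,  0.0225]), 'joint_torque': array([ -0.0515, -42.6192,  34.1213,  -0.0033,   0.0072,  -0.4071]), 'tool_pos': array([ 0.4427, -0.0828,  0.2897]), 'ee_rot': array([-0.214 ,  3.1333, -0.0017]), 'contact_force': array([-0.0078, -0.2228,  0.4484]), 'torque': array([ 0.0422, -0.0085, -0.025 ]), 'width': 0.049702400731575634}
```

View pics/w1.png

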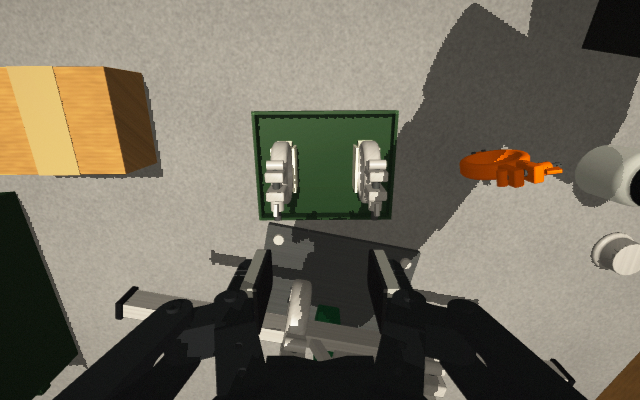

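```bash
python3 - <<'E'
from h import *
im=np.load('w1.npy'); crop(im,245,105,405,225,5,'pics/w1c.png')
E
```

```text
(no output)
```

View pics/w1c.png

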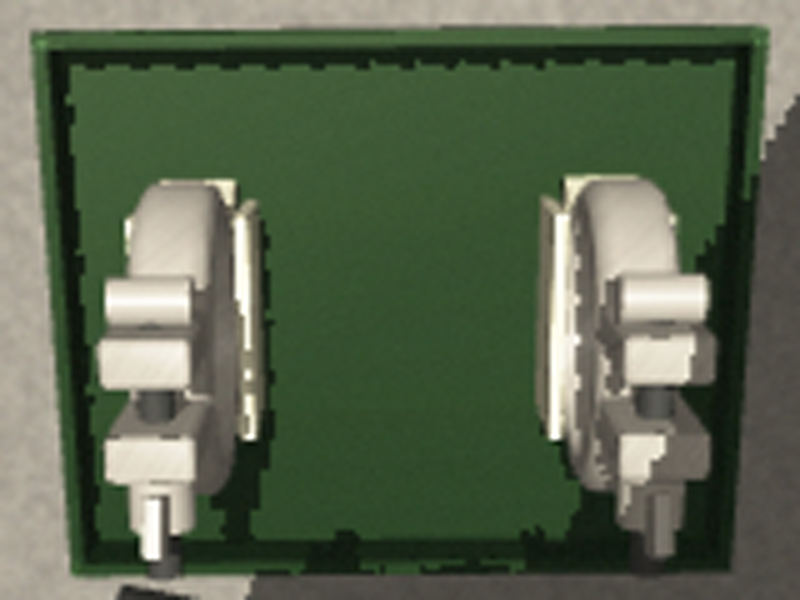

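```bash
python3 - <<'E'
from h import *
np.set_printoptions(precision=4,suppress=True)
T=np.load('T1.npy');c=cam('wrist',T)
P={}
for n,(u,v) in dict(cl=(664,410),cr=(148,410),cl1=(664,362),cl2=(664,459)).items():
    P[n]=onz(c,u/5+245,v/5+105,.125);print(n,P[n],'tool',np.linalg.inv(T)@np.append(P[n],1))
d=P['cl']-P['cr'];print(np.linalg.norm(d),np.arctan2(-d[0],d[1]))
for a in [(122,288),(555,362)]:
  print('bar end',onz(c,*a,.19))
print(onz(c,123,305,.188),onz(c,568,378,.188))
for u,v in [(35,35),(765,32),(730,572),(72,572)]: print('tray',onz(c,u/5+245,v/5+105,.02))
E
```

```text
cl [ 0.4387 -0.0203  0.125 ] tool [-0.0045  0.0627  0.1646  1.    ]
cr [ 0.4536 -0.1279  0.125 ] tool [-0.0044 -0.0459  0.1648  1.    ]
cl1 [ 0.4285 -0.0224  0.125 ] tool [0.0058 0.0621 0.1646 1.    ]
cl2 [ 0.4493 -0.0182  0.125 ] tool [-0.0153  0.0633  0.1646  1.    ]
0.10857271666778945 0.1374652566541223
bar end [ 0.551  -0.2522  0.19  ]
bar end [0.5796 0.1798 0.19  ]
[ 0.5717 -0.2538  0.188 ] [0.6001 0.2037 0.188 ]
tray [ 0.3871 -0.1785  0.02  ]
tray [0.3602 0.0103 0.02  ]
tray [0.5098 0.0331 0.02  ]
tray [ 0.5362 -0.1577  0.02  ]
```

{"name": "move_arm", "arguments": {
  "rows": [
    [0.05,-0.0045,0.0627,0,0,0,0],
    [0.05,0,0,0.05,0,0,0],
    [0.05,0,0,0.05,0,0,0],
    [0.05,0,0,0.03,0,0,0],
    [0.05,0,0,0,0,0,0]
  ]
}}

```text
time: 2.58
tool_pos: [0.4398, -0.0181, 0.1571]
ee_rot: [-0.189, 3.132, -0.003]
contact_force: [-0.0, -0.3, 0.2]
width: 0.0501
```

```bash
python3 - <<'E'
from h import *
np.set_printoptions(precision=4,suppress=True)
F=[]
T=pose();im=camera('wrist');cv2.imwrite('pics/w2.png',im[:,:,::-1]);print(T)
s=manip.state();print(s['joint_torque'],s['contact_force'])
E
```

```text
[[-0.9927 -0.1204  0.0043  0.4398]
 [-0.1204  0.9927 -0.0015 -0.0181]
 [-0.0041 -0.002  -1.      0.1571]
 [ 0.      0.      0.      1.    ]]
[ -0.0358 -42.1281  29.0247  -0.5195  -0.0179   0.0006] [-0.8543  0.0589  0.1009]
```

View pics/w2.png

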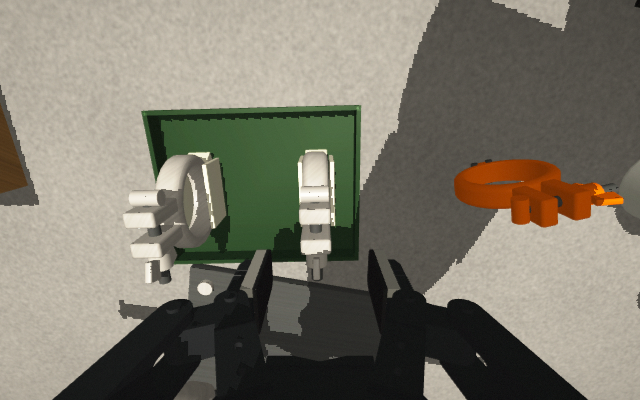

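```bash
cat >> h.py <<'E'
def to(pos,yaw,lean=0,T=None):
    """tool-frame shift/turn(deg) to reach TCP pos with tool y along bar-left dir of given yaw, tilted by lean (left down)"""
    T=pose() if T is None else T
    Y=np.array([-np.sin(yaw)*np.cos(lean),np.cos(yaw)*np.cos(lean),-np.sin(lean)])
    X=-np.array([np.cos(yaw),np.sin(yaw),0]); Z=np.cross(X,Y)
    Rt=np.c_[X,Y,Z]
    d=T[:3,:3].T@(np.array(pos)-T[:3,3]); r=R.from_matrix(T[:3,:3].T@Rt).as_rotvec(degrees=True)
    return np.round(d,4),np.round(r,2)
np.set_printoptions(precision=4,suppress=True)
E
python3 - <<'E'
from h import *
c=cam('wrist')
for v in (214,229,244): print(onz(c,316,v,.125))
print(to([.4387,-.0203,.094],.1375))
E
```

```text
[ 0.4271 -0.0209  0.125 ]
[ 0.4371 -0.0197  0.125 ]
[ 0.4475 -0.0185  0.125 ]
(array([ 0.0027, -0.0015,  0.0643]), array([-0.15,  0.35, -0.94]))
```

{"name": "move_arm", "arguments": {
  "rows": [
    [0.045,0.0015,-0.001,0.02,-0.15,0.35,-0.95],
    [0.045,0,0,0.02,0,0,0],
    [0.045,0,0,0.02,0,0,0],
    [0.045,0,0,0.002,0,0,0]
  ]
}}

```text
time: 3.12
tool_pos: [0.4451, -0.0209, 0.1016]
ee_rot: [-0.207, 3.125, -0.005]
contact_force: [-0.6, -0.5, 0.9]
width: 0.0452
```

```bash
python3 - <<'E'
from h import *
print(to([.4380,-.0200,.094],.1375))
F=[];J=[]
for i in range(4):
    camera('top' if i%2 else 'scene'); s=manip.state(); F.append(s['contact_force']);J.append(s['joint_torque'])
print(np.array(F),np.array(J))
E
```

```text
(array([0.007 , 0.0018, 0.0075]), array([-0.21,  0.57, -0.29]))
[[ 0.3644 -0.2141  0.3117]
 [ 0.6672 -0.3772 -0.4439]
 [-0.2666 -0.5125 -0.2745]
 [-0.2362  0.5116  0.8537]] [[  0.0795 -44.7785  26.0828  -0.0815   0.0012  -0.0005]
 [ -0.0261 -44.6944  26.5449  -0.2252  -0.0018   0.0308]
 [ -0.0259 -44.9777  26.821   -0.1556  -0.0016   0.02  ]
 [ -0.0232 -45.2055  26.9851  -0.1173  -0.0014   0.0124]]
```

{"name": "move_arm", "arguments": {
  "rows": [
    [0.045,0.007,0.0018,0.004,-0.2,0.57,-0.3],
    [0.045,0,0,0.003,0,0,0],
    [0.045,0,0,0,0,0,0]
  ]
}}

```text
time: 3.7
tool_pos: [0.4388, -0.0202, 0.0959]
ee_rot: [-0.217, 3.131, -0.001]
contact_force: [0.2, -0.4, 1.0]
width: 0.0449
```

```bash
python3 - <<'E'
from h import *
print(pose(),to([.4380,-.0200,.094],.1375))
im=camera('wrist');cv2.imwrite('pics/w3.png',im[:,:,::-1]);print(to([.4380,-.0200,.094],.1375))
E
```

```text
[[-0.9904 -0.1382  0.0026  0.4388]
 [-0.1382  0.9904 -0.0008 -0.0202]
 [-0.0025 -0.0011 -1.      0.0959]
 [ 0.      0.      0.      1.    ]] (array([0.0007, 0.0003, 0.0019]), array([-0.06,  0.14,  0.07]))
(array([0.0008, 0.0003, 0.002 ]), array([-0.06,  0.14,  0.07]))
```

View pics/w3.png

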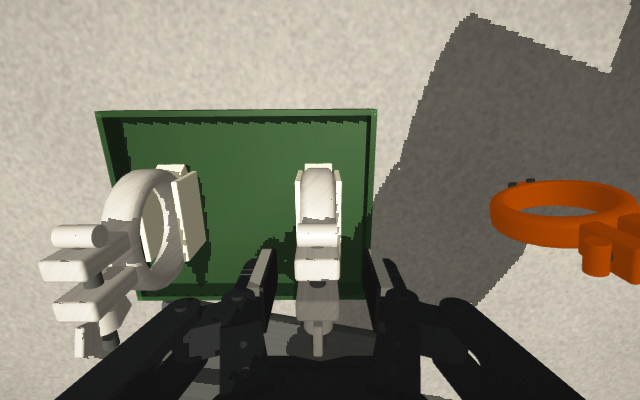

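{"name": "move_arm", "arguments": {
  "rows": [
    [0.01,0,0,0.001,0,0,0],
    [0.01,0,0,0,0,0,0],
    [0.01,0,0,0,0,0,0],
    [0.01,0,0,0,0,0,0]
  ],
  "grip_force": 60
}}

```text
time: 4.25
tool_pos: [0.4389, -0.0205, 0.0951]
ee_rot: [-0.217, 3.132, -0.002]
contact_force: [0.5, -0.0, 1.0]
width: 0.0186
```

```bash
python3 - <<'E'
from h import *
s=manip.state();print(s['width'],s['contact_force'],s['joint_torque'],pose())
E
```

```text
0.01864227116073918 [ 0.4561 -0.0119  0.9729] [  0.1953 -45.1017  26.4592  -0.1116   0.1688   0.0081] [[-0.9904 -0.138   0.0026  0.4389]
 [-0.138   0.9904 -0.0014 -0.0205]
 [-0.0024 -0.0017 -1.      0.0951]
 [ 0.      0.      0.      1.    ]]
```

{"name": "move_arm", "arguments": {
  "rows": [
    [0.01,0,0,-0.01,0,0,0],
    [0.01,0,0,-0.02,0,0,0],
    [0.01,0,0,-0.04,0,0,0],
    [0.01,0,0,-0.03,0,0,0],
    [0.01,0,0,0,0,0,0]
  ]
}}

```text
time: 4.88
tool_pos: [0.4372, -0.0196, 0.1987]
ee_rot: [0.218, -3.134, -0.0]
contact_force: [0.0, 0.3, -3.9]
width: 0.019
```

```bash
python3 - <<'E'
from h import *
print(pose())
F=[];J=[]
for i in range(6):
    n=['top','scene'][i%2]
    im=camera(n); s=manip.state(); F.append(s['contact_force']);J.append(s['joint_torque'])
    if i<2: cv2.imwrite(f'pics/{n}1.png',im[:,:,::-1])
print(np.array(F),np.mean(F,0),np.array(J))
t=cv2.imread('pics/top1.png');s=cv2.imread('pics/scene1.png')
cv2.imwrite('pics/t1c.png',cv2.resize(t[140:240,230:430],None,fx=4,fy=4,interpolation=2))
cv2.imwrite('pics/s1c.png',cv2.resize(s[140:280,230:390],None,fx=4,fy=4,interpolation=2))
E
```

```text
[[-0.9904 -0.1383 -0.      0.4372]
 [-0.1383  0.9904  0.0003 -0.0196]
 [-0.      0.0003 -1.      0.1987]
 [ 0.      0.      0.      1.    ]]
[[ 0.1726 -0.4055 -2.7623]
 [-0.2548  0.0128 -3.5647]
 [-0.1481  0.9818 -2.8749]
 [-0.0472 -0.3428 -3.3743]
 [ 0.3536 -0.1452 -4.5085]
 [ 0.7187 -0.5309 -3.828 ]] [ 0.1325 -0.0716 -3.4854] [[ -0.0125 -44.6948  33.7285   0.3609  -0.0031   0.    ]
 [  0.034  -45.1437  33.8254   0.2203   0.0058   0.0002]
 [  0.0257 -44.8121  33.4473   0.0818   0.004    0.0001]
 [  0.0224 -44.4585  33.0715   0.0461   0.002    0.0001]
 [  0.0199 -44.1749  32.7964   0.0473   0.0008   0.    ]
 [  0.0179 -43.9611  32.6209   0.0554   0.0003   0.    ]]
```

View pics/t1c.png

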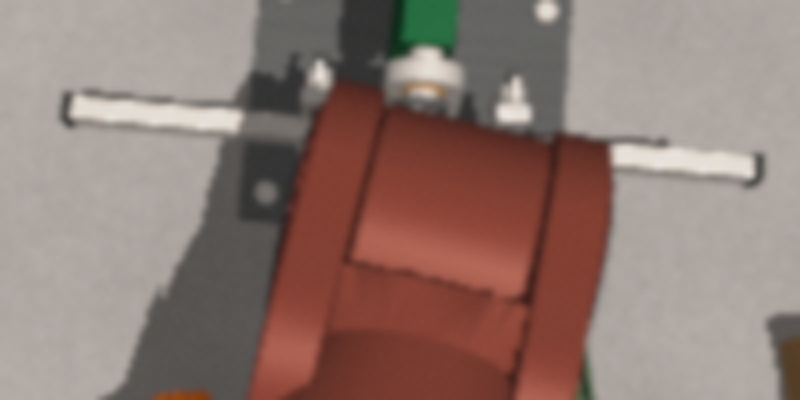

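View pics/s1c.png

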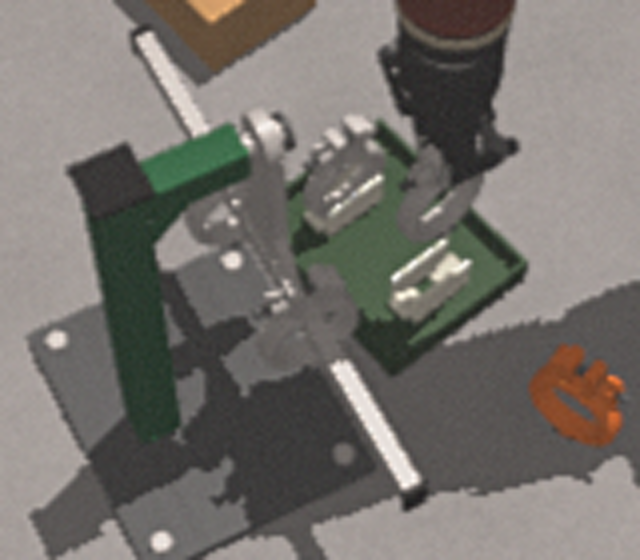

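```bash
python3 - <<'E'
from h import *
t=cv2.imread('pics/top0.png').astype(int)
g=t.min(2)
for u in (255,270,290,375,395,412): print(u,g[158:190,u])
E
```

```text
255 [153 153 153 149 132 112 134 176 194 196 195 180 144 125 137 148 149 150
 150 150 149 150 149 149 150 149 151 152 153 154 153 152]
270 [154 153 153 155 155 145 116 114 168 195 199 200 193 153 122 136 149 152
 152 150 148 148 149 151 151 150 149 147 148 150 150 150]
290 [150 150 151 152 151 151 144 127 105 125 174 196 200 201 192 154 124 127
 133 130 124 121 120 123 124 124 118 112 112 107  99  97]
375 [151 152 152 154 154 154 155 155 153 153 153 154 155 154 146 119 122 176
 199 201 201 193 155 122 129 145 150 150 149 149 150 150]
395 [150 151 151 149 150 151 151 151 151 152 151 152 153 154 153 147 122  94
 112 171 197 203 206 202 160 124 135 147 150 149 150 150]
412 [150 149 150 150 150 149 149 150 151 152 152 151 152 151 152 153 151 151
 151 157 175 192 199 200 195 165 131 129 144 151 153 152]
```

```bash
python3 - <<'E'
from h import *
t=cam('top')
P=np.array([onz(t,u,v,.2) for u,v in [(255,167.2),(270,168.6),(290,170.4),(375,177.4),(395,179.5),(412,180.8)]])
k=np.polyfit(P[:,1],P[:,0],1);print(P,k,'yaw',-np.arctan(k[0]))
g=cv2.imread('pics/top0.png').min(2).astype(int)
print(g[165:170,240:256]);print(g[179:185,412:426])
yl=onz(t,246,166.5,.2);yr=onz(t,420.3,182,.2);print(yl,yr,np.linalg.norm(yl-yr))
E
```

```text
[[ 0.5921  0.1693  0.2   ]
 [ 0.5893  0.1308  0.2   ]
 [ 0.5857  0.0796  0.2   ]
 [ 0.5723 -0.1378  0.2   ]
 [ 0.5679 -0.1889  0.2   ]
 [ 0.5655 -0.2323  0.2   ]] [0.0658 0.5808] yaw -0.06572455995353332
[[151 151 151 151 141 109  74 101 160 191 195 189 184 180 179 176]
 [151 151 151 150 135 100  75 117 167 192 197 195 195 195 195 194]
 [150 151 152 149 133  96  79 127 173 194 196 196 196 197 196 196]
 [150 151 152 149 130  92  82 135 176 189 192 190 192 193 194 195]
 [151 150 151 148 128  92  70 105 138 153 157 157 160 168 175 180]]
[[192 189 187 184 179 167 129  83  89 126 148 152 151 153]
 [199 198 197 196 195 183 141  81  84 125 147 153 153 153]
 [200 200 198 199 198 187 143  82  84 125 147 152 153 153]
 [195 197 197 196 199 190 147  84  84 125 148 151 152 152]
 [165 173 176 181 191 189 147  85  87 126 148 153 152 152]
 [131 137 140 142 149 146 113  76  98 133 150 153 152 153]]
[0.5934 0.1923 0.2   ] [ 0.5628 -0.2535  0.2   ] 0.44685311870212463
```

{"name": "move_arm", "arguments": {
  "rows": [
    [0.01,-0.009,0.051,-0.008,0,0,0],
    [0.01,-0.009,0.051,-0.008,0,0,0],
    [0.01,-0.009,0.051,-0.008,0,0,0],
    [0.01,-0.009,0.051,-0.008,0,0,0],
    [0.01,-0.009,0.051,0,0,0,0]
  ]
}}

```text
time: 5.8
tool_pos: [0.4448, 0.2434, 0.2249]
ee_rot: [0.204, -3.124, -0.001]
contact_force: [0.4, -1.0, -3.7]
width: 0.0186
```

{"name": "move_arm", "arguments": {
  "rows": [
    [0.01,0,0,0,0,0,6],
    [0.01,0,0,0,0,0,5.7],
    [0.01,0,0,0,0,0,0]
  ]
}}

```text
time: 6.18
tool_pos: [0.4431, 0.2473, 0.2217]
ee_rot: [-0.113, -3.124, 0.002]
contact_force: [-0.1, -0.2, -3.0]
width: 0.0191
```

```bash
cat >> h.py <<'E'
B0=np.array([.5789,-.0295,.2]);YAW=-.0657
def bw(x,y,z):
    c,s=np.cos(YAW),np.sin(YAW); return B0+np.array([c*x-s*y,s*x+c*y,z])
def wb(P):
    c,s=np.cos(YAW),np.sin(YAW); d=np.array(P)-B0; return np.array([c*d[0]+s*d[1],-s*d[0]+c*d[1],d[2]])
def st():
    T=pose();s=manip.state();print('t',round(s['time'],2),'TCP bar',wb(T[:3,3]),'ring',wb(T[:3,3]+T[:3,2]*.043),'F',s['contact_force'],'ydir',T[:3,1],'zdir',T[:3,2],'w',round(s['width'],4))
E
python3 - <<'E'
from h import *
st();print(to(bw(0,.27,.031),YAW))
E
```

```text
t 6.17 TCP bar [-0.1537  0.2673  0.0217] ring [-0.1543  0.2672 -0.0213] F [-0.0895 -0.1796 -2.957 ] ydir [ 0.0725  0.9974 -0.0021] zdir [-0.0156 -0.001  -0.9999] w 0.0191
(array([-0.1535,  0.0037, -0.0117]), array([-0.12, -0.89, -0.39]))
```

{"name": "move_arm", "arguments": {
  "rows": [
    [0.01,-0.03,0.002,-0.01,-0.1,-0.9,-0.4],
    [0.01,-0.05,0.002,-0.002,0,0,0],
    [0.01,-0.05,0,-0.002,0,0,0],
    [0.01,-0.025,0,0,0,0,0],
    [0.01,0,0,0,0,0,0]
  ]
}}

```text
time: 6.8
tool_pos: [0.6013, 0.2396, 0.2317]
ee_rot: [-0.084, -3.136, 0.003]
contact_force: [-0.6, 0.1, -3.4]
width: 0.0191
```

```bash
python3 - <<'E'
from h import *
for n in ('top','scene','wrist'):
    im=camera(n); np.save(n+'3.npy',im)
    cv2.imwrite(f'pics/{n}3.png',im[:,:,::-1])
st();print(to(bw(0,.27,.031),YAW))
a=np.load('scene3.npy')[140:320,230:430,::-1];a=cv2.resize(a,None,fx=3.3,fy=3.3,interpolation=2);cv2.imwrite('pics/s3c.png',a)
a=np.load('top3.npy')[110:230,190:430,::-1];a=cv2.resize(a,None,fx=3.3,fy=3.3,interpolation=2);cv2.imwrite('pics/t3c.png',a)
E
```

```text
t 6.95 TCP bar [0.0024 0.2705 0.0326] ring [ 0.0022  0.2704 -0.0104] F [-0.382   0.7705 -3.0537] ydir [ 0.0532  0.9986 -0.002 ] zdir [-0.0049 -0.0017 -1.    ] w 0.0187
(array([ 0.0024, -0.0005,  0.0016]), array([-0.12, -0.28,  0.71]))
```

View pics/s3c.png

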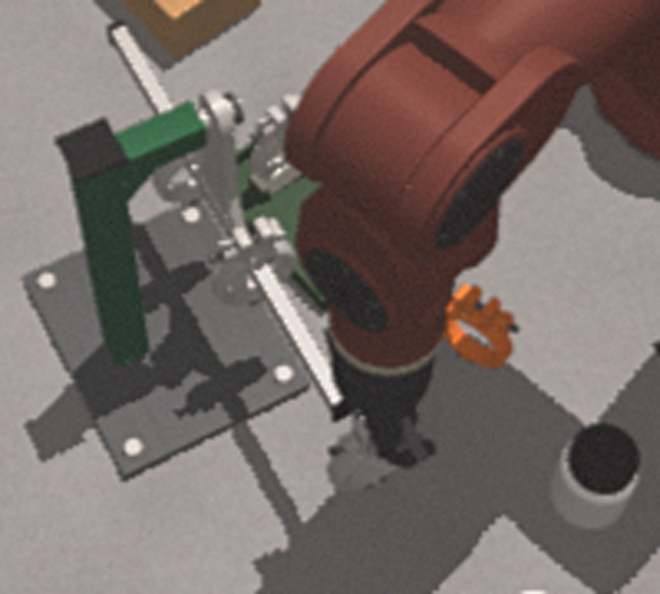

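View pics/t3c.png

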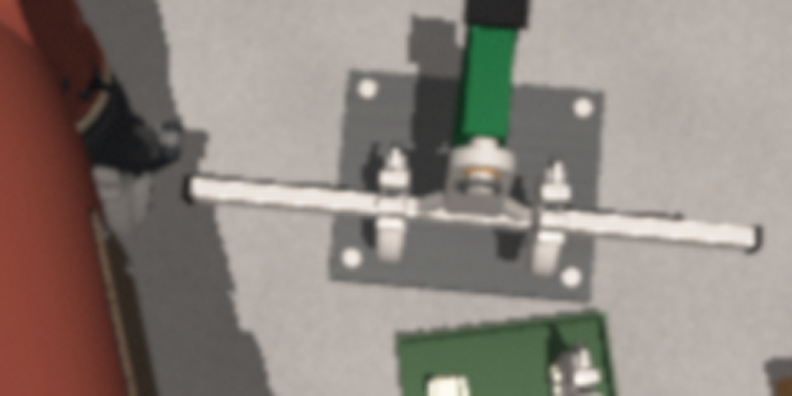

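View pics/wrist3.png

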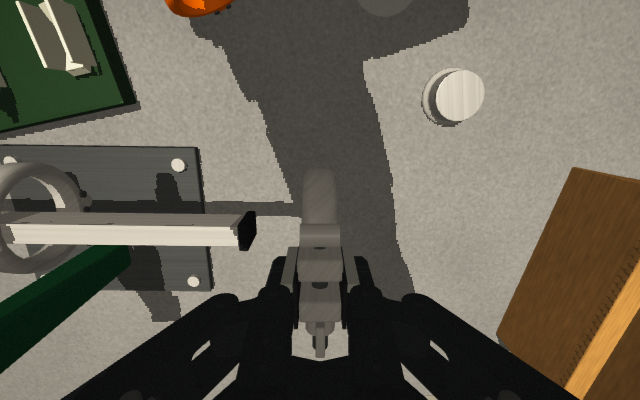

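```bash
python3 - <<'E'
from h import *
c=cam('wrist');print('expected ends',proj(c,bw(0,.22,0)),proj(c,bw(.007,.22,0)),proj(c,bw(-.007,.22,0)),proj(c,bw(-.007,.22,-.024)))
a=np.load('wrist3.npy');crop(a,180,190,350,350,4,'pics/w3c.png')
for p in [(237,235.5),(12,232)]: print(wb(onz(c,*p,.2)))
E
```

```text
expected ends [237.1036 231.3962] [237.8985 241.5369] [236.2904 221.0234] [245.3721 208.4459]
[0.0028 0.2197 0.    ]
[0.0022 0.078  0.    ]
```

View pics/w3c.png

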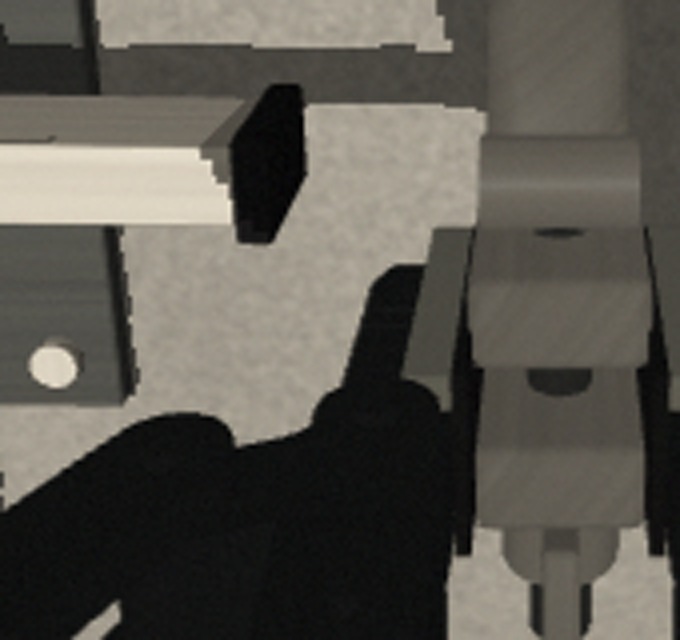

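```bash
sed -i 's/B0=np.array(\[.5789/B0=np.array([.5809/' h.py; python3 - <<'E'
from h import *
t=cam('top')
print(wb(onz(t,395/3.3+190,180/3.3+110,.24)),wb(onz(t,555/3.3+190,195/3.3+110,.24)))
print(wb(onz(t,392/3.3+190,245/3.3+110,.185)),wb(onz(t,547/3.3+190,258/3.3+110,.185)))
print(to(bw(0,.14,.031),YAW))
E
```

```text
[0.0074 0.0593 0.04  ] [ 0.0064 -0.0606  0.04  ]
[-0.0311  0.0586 -0.015 ] [-0.0308 -0.063  -0.015 ]
(array([ 0.0021, -0.1303,  0.0019]), array([-0.12, -0.28,  0.71]))
```

{"name": "move_arm", "arguments": {
  "rows": [
    [0.01,0,-0.03,0.001,-0.1,-0.3,0.7],
    [0.01,0,-0.03,0,0,0,0],
    [0.01,0,-0.03,0,0,0,0],
    [0.01,0,0,0,0,0,0]
  ]
}}

```text
time: 7.45
tool_pos: [0.5892, 0.1497, 0.2326]
ee_rot: [-0.093, -3.14, 0.0]
contact_force: [0.5, -0.1, -3.3]
width: 0.0191
```

```bash
python3 - <<'E'
from h import *
st();print(to(bw(0,.125,.031),YAW))
for n in ('scene','wrist'):
    im=camera(n); np.save(n+'4.npy',im)
    cv2.imwrite(f'pics/{n}4.png',im[:,:,::-1])
st()
E
```

```text
t 7.45 TCP bar [-0.0035  0.1793  0.0326] ring [-0.0035  0.1793 -0.0104] F [ 0.5361 -0.1074 -3.3158] ydir [ 0.0594  0.9982 -0.    ] zdir [-0.0002 -0.     -1.    ] w 0.0191
(array([-0.0032, -0.0544,  0.0016]), array([-0.  , -0.01,  0.36]))
t 7.55 TCP bar [-0.0033  0.1811  0.0326] ring [-0.0033  0.1811 -0.0104] F [-0.0805 -1.0269 -2.4303] ydir [0.0581 0.9983 0.0008] zdir [ 0.0001  0.0008 -1.    ] w 0.0193
```

View pics/wrist4.png

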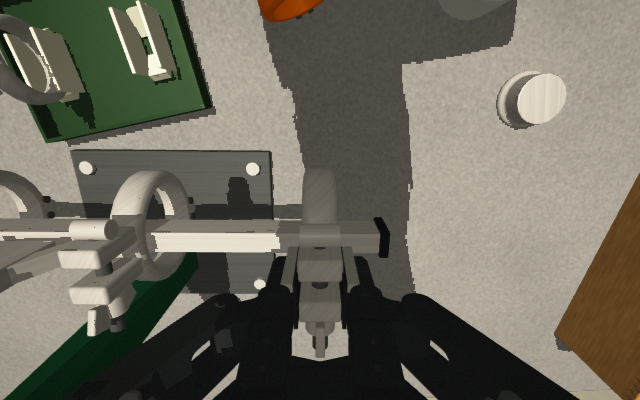

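{"name": "move_arm", "arguments": {
  "rows": [
    [0.01,-0.003,-0.02,0.001,0,0,0.3],
    [0.01,0,-0.02,0.0,0,0,0],
    [0.01,0,-0.014,0,0,0,0],
    [0.01,0,0,0,0,0,0]
  ]
}}

```text
time: 8.05
tool_pos: [0.5886, 0.0955, 0.2315]
ee_rot: [0.096, 3.14, 0.001]
contact_force: [0.2, 0.2, -3.1]
width: 0.0191
```

```bash
python3 - <<'E'
from h import *
st();print(to(bw(0,.125,.02),YAW))
E
```

```text
t 8.05 TCP bar [-0.0005  0.1252  0.0315] ring [-0.0005  0.1253 -0.0115] F [ 0.1732  0.1554 -3.0679] ydir [0.0611 0.9981 0.0009] zdir [ 0.0002  0.0009 -1.    ] w 0.0191
(array([-0.0005, -0.0002,  0.0115]), array([0.05, 0.01, 0.26]))
```

{"name": "move_arm", "arguments": {
  "rows": [
    [0.01,0,0,0.005,0,0,0.25],
    [0.01,0,0,0.004,0,0,0],
    [0.01,0,0,0.002,0,0,0],
    [0.01,0,0,0.001,0,0,0],
    [0.01,0,0,0,0,0,0]
  ]
}}

```text
time: 8.68
tool_pos: [0.5885, 0.0967, 0.2183]
ee_rot: [-0.102, -3.139, -0.002]
contact_force: [0.1, -0.6, -3.2]
width: 0.0188
```

```bash
python3 - <<'E'
from h import *
st();im=camera('wrist');cv2.imwrite('pics/w5.png',im[:,:,::-1]);st()
E
```

```text
t 8.68 TCP bar [-0.0007  0.1264  0.0183] ring [-0.0008  0.1265 -0.0247] F [ 0.1176 -0.6049 -3.156 ] ydir [0.0647 0.9979 0.0015] zdir [-0.0004  0.0016 -1.    ] w 0.0188
t 8.72 TCP bar [-0.0007  0.1264  0.0183] ring [-0.0007  0.1265 -0.0247] F [ 0.3628  0.1065 -3.9226] ydir [0.0646 0.9979 0.0015] zdir [-0.0004  0.0016 -1.    ] w 0.0184
```

{"name": "move_arm", "arguments": {
  "rows": [
    [0.01,0,0,0.0015,0,0,0],
    [0.01,0,0,0.0015,0,0,0],
    [0.01,0,0,0.0015,0,0,0],
    [0.01,0,0,0.0015,0,0,0],
    [0.01,0,0,0.001,0,0,0]
  ]
}}

```text
time: 9.35
tool_pos: [0.589, 0.0966, 0.2114]
ee_rot: [0.102, 3.139, 0.002]
contact_force: [0.6, 0.7, -1.7]
width: 0.019
```

```bash
python3 - <<'E'
from h import *
for i in range(3):
    st();im=camera(['wrist','top','scene'][i]);cv2.imwrite('pics/a6%d.png'%i,im[:,:,::-1])
a=cv2.imread('pics/a60.png');cv2.imwrite('pics/a60c.png',cv2.resize(a[180:340,180:420],None,fx=3.3,fy=3.3))
E
```

```text
t 9.35 TCP bar [-0.0002  0.1263  0.0114] ring [-0.0001  0.1264 -0.0316] F [ 0.6146  0.7336 -1.6941] ydir [0.0648 0.9979 0.0013] zdir [ 0.001   0.0012 -1.    ] w 0.019
t 9.4 TCP bar [-0.0002  0.1263  0.0113] ring [-0.0001  0.1264 -0.0317] F [ 0.663  -1.2201 -2.4004] ydir [0.0648 0.9979 0.0013] zdir [ 0.0009  0.0013 -1.    ] w 0.0191
t 9.45 TCP bar [-0.0002  0.1264  0.0114] ring [-0.0002  0.1264 -0.0316] F [-0.0948 -0.7914 -3.2458] ydir [0.0647 0.9979 0.0014] zdir [ 0.0009  0.0014 -1.    ] w 0.0189
```

View pics/a60c.png

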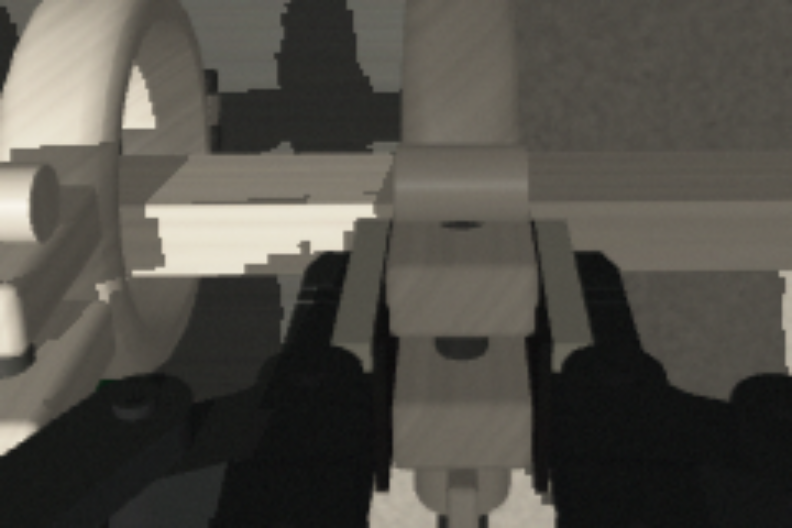

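{"name": "move_arm", "arguments": {
  "rows": [
    [0.01,0,0,0.0015,0,0,0],
    [0.01,0,-0.001,0.0015,0.4,0,0],
    [0.01,0,-0.0012,0.0013,0.5,0,0],
    [0.01,0,-0.0012,0.0013,0.5,0,0],
    [0.01,0,-0.0012,0.0013,0.5,0,0]
  ]
}}

```text
time: 10.12
tool_pos: [0.5892, 0.0914, 0.2048]
ee_rot: [0.102, 3.138, -0.054]
contact_force: [0.4, -1.5, -0.2]
width: 0.0192
```

```bash
python3 - <<'E'
from h import *
for i in range(3):
    st();im=camera(['wrist','top','scene'][i]);cv2.imwrite('pics/a7%d.png'%i,im[:,:,::-1])
a=cv2.imread('pics/a70.png');cv2.imwrite('pics/a70c.png',cv2.resize(a[180:340,180:420],None,fx=3.3,fy=3.3))
E
```

```text
t 10.12 TCP bar [0.0003 0.1212 0.0048] ring [ 0.0004  0.1198 -0.0381] F [ 0.4112 -1.4751 -0.1506] ydir [ 0.065   0.9973 -0.0343] zdir [ 0.0001 -0.0344 -0.9994] w 0.0192
t 10.18 TCP bar [0.0003 0.1212 0.0046] ring [ 0.0004  0.1197 -0.0383] F [ 1.7354 -1.604  -1.2942] ydir [ 0.0649  0.9973 -0.0347] zdir [-0.     -0.0348 -0.9994] w 0.0186
t 10.22 TCP bar [0.0003 0.1213 0.0047] ring [ 0.0004  0.1198 -0.0382] F [-0.4355 -0.4356 -0.454 ] ydir [ 0.0649  0.9973 -0.0341] zdir [ 0.     -0.0341 -0.9994] w 0.0191
```

View pics/a70.png

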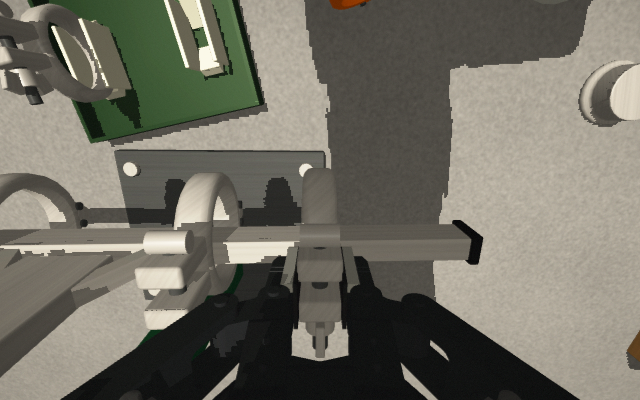

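View pics/a72.png

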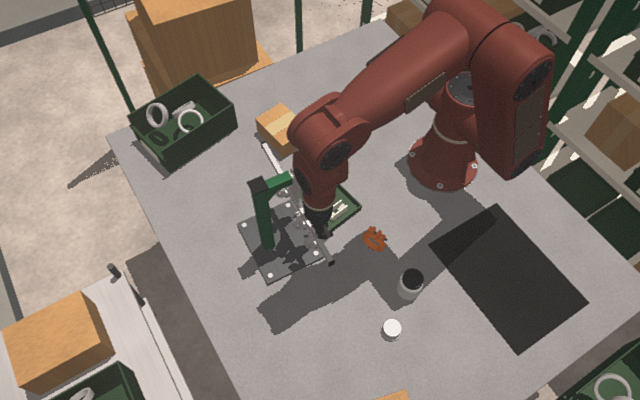

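```bash
cat >> h.py <<'E'
def bp(y,lean,x=0,z=0):
    # bar point for lean (left down), pin at z=.14
    c,s=np.cos(lean),np.sin(lean); zz=z-.14
    return bw(x, c*y+s*zz, .14 - s*y + c*zz)
E
python3 - <<'E'
from h import *
t=cam('top')
a=cv2.imread('pics/a71.png');cv2.imwrite('pics/a71c.png',cv2.resize(a[140:220,230:430],None,fx=4,fy=4,interpolation=2))
b=cv2.imread('pics/a70.png');cv2.imwrite('pics/a70d.png',cv2.resize(b[200:290,400:500],None,fx=6,fy=6,interpolation=2))
w=cam('wrist')
for l in (0,.04,.06,.08,.1,.12): print(l,'topR',proj(t,bp(-.22,l)),'topL',proj(t,bp(.22,l)),'wristL',proj(w,bp(.22,l)))
E
```

```text
0 topR [418.5334 180.568 ] topL [246.9411 165.7894] wristL [501.5521 259.2111]
0.04 topR [421.5719 180.0258] topL [249.6994 166.7961] wristL [482.7595 251.4364]
0.06 topR [423.0658 179.7401] topL [251.1065 167.2896] wristL [473.8877 247.8982]
0.08 topR [424.5418 179.4445] topL [252.5316 167.7763] wristL [465.3267 244.5685]
0.1 topR [425.9995 179.1391] topL [253.974  168.2564] wristL [457.0509 241.4316]
0.12 topR [427.4382 178.8237] topL [255.4334 168.7297] wristL [449.0373 238.4732]
```

View pics/a71c.png

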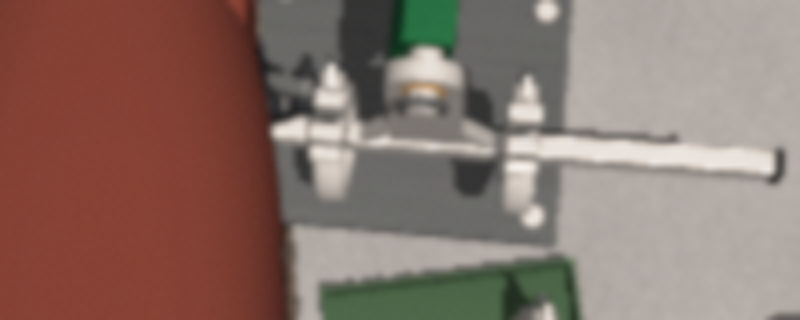

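View pics/a70d.png

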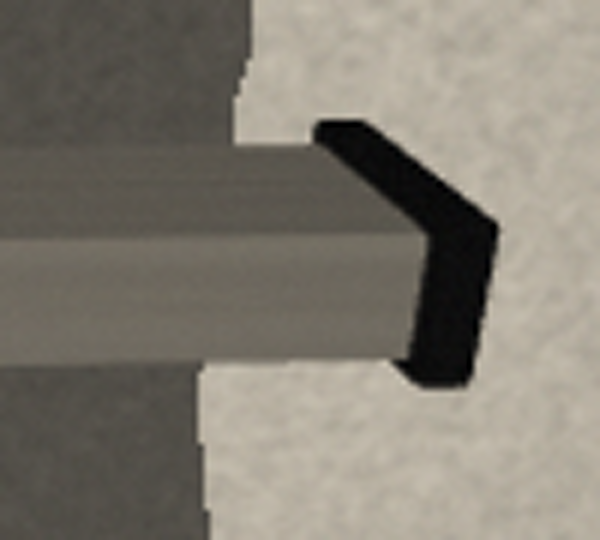

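```bash
cat >> h.py <<'E'
def bfr(P,lean):
    b=wb(P); c,s=np.cos(lean),np.sin(lean); Z=b[2]-.14
    return np.array([b[0],c*b[1]-s*Z, s*b[1]+c*Z+.14])
E
python3 - <<'E'
from h import *
for l in (.067,.09,.11,.13,.15): print(l,to(bp(.127,l,0,.013),YAW,l))
E
```

```text
0.067 (array([ 0.0004, -0.0032,  0.0002]), array([1.91, 0.13, 0.04]))
0.09 (array([ 0.0004, -0.0062,  0.0029]), array([3.23, 0.13, 0.04]))
0.11 (array([ 0.0004, -0.0089,  0.0053]), array([4.38, 0.13, 0.04]))
0.13 (array([ 0.0004, -0.0117,  0.0076]), array([5.52, 0.13, 0.04]))
0.15 (array([ 0.0004, -0.0145,  0.0099]), array([6.67, 0.13, 0.03]))
```

Follow the arc to about 0.11.

{"name": "move_arm", "arguments": {
  "rows": [
    [0.01,0,-0.0018,0.0005,0.9,0,0],
    [0.01,0,-0.0018,0.001,0.9,0,0],
    [0.01,0,-0.0018,0.0012,0.9,0,0],
    [0.01,0,-0.0018,0.0012,0.9,0,0],
    [0.01,0,-0.0015,0.0012,0.8,0,0]
  ]
}}

```text
time: 10.9
tool_pos: [0.5885, 0.0828, 0.1998]
ee_rot: [-0.101, -3.133, 0.179]
contact_force: [1.4, 1.8, -0.9]
width: 0.0188
```

```bash
cat > look.py <<'E'
from h import *
import sys
tag=sys.argv[1]
w=cam('wrist');t=cam('top')
s0=manip.state()['contact_force']
im=camera('wrist');np.save('w.npy',im)
s1=manip.state()['contact_force'];im2=camera('top');np.save('t.npy',im2);st()
print('F',s0,s1)
sd=int(sys.argv[2]) if len(sys.argv)>2 else 1   # bar end shown in wrist
ends={l:(proj(w,bp(.22*sd,l)).round(1),proj(t,bp(-.22,l)).round(1),proj(t,bp(.22,l)).round(1)) for l in np.arange(-.04,.21,.04)}
for l,e in ends.items(): print(round(l,2),'wrist',e[0],'topR',e[1],'topL',e[2])
a=np.vstack([cv2.resize(im2[140:215,230:430,::-1],None,fx=4,fy=4,interpolation=2),cv2.resize(im[180:320,160:560,::-1],None,fx=2,fy=2,interpolation=2)])
cv2.imwrite(f'pics/l{tag}.png',a)
E
python3 look.py 1
```

```text
t 11.0 TCP bar [ 0.0003  0.1126 -0.0002] ring [ 0.0004  0.1077 -0.0429] F [ 0.806   0.8564 -1.1586] ydir [ 0.0641  0.9915 -0.1137] zdir [-0.0054 -0.1136 -0.9935] w 0.0191
F [ 1.4415  1.7925 -0.8524] [ 1.785  -0.0502 -1.1311]
-0.04 wrist [557.2 284.3] topR [415.4 181.1] topL [244.3 164.8]
0.0 wrist [533.9 273.3] topR [418.5 180.6] topL [246.9 165.8]
0.04 wrist [512.7 263.7] topR [421.6 180. ] topL [249.7 166.8]
0.08 wrist [493.3 255.4] topR [424.5 179.4] topL [252.5 167.8]
0.12 wrist [475.4 248. ] topR [427.4 178.8] topL [255.4 168.7]
0.16 wrist [458.7 241.4] topR [430.3 178.2] topL [258.4 169.7]
0.2 wrist [443.1 235.6] topR [433.  177.5] topL [261.4 170.6]
```

View pics/l1.png

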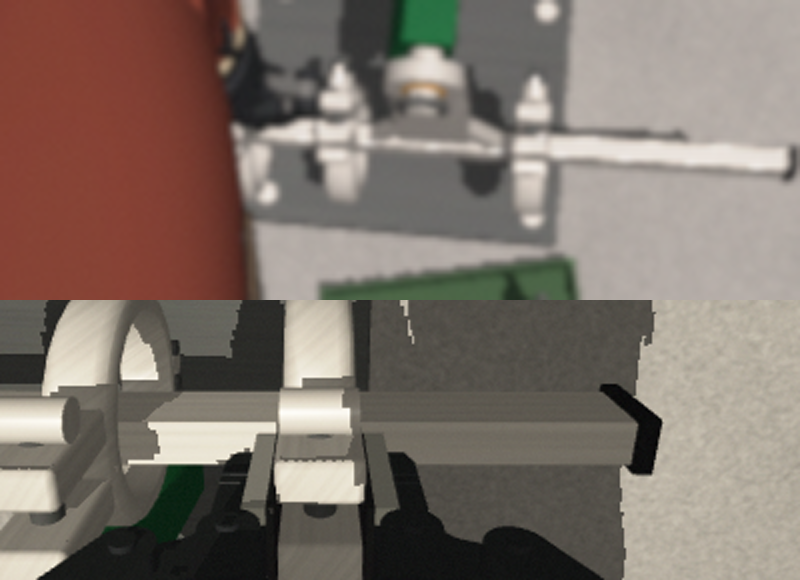

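{"name": "move_arm", "arguments": {
  "rows": [
    [0.01,0,-0.001,0.0008,0.4,0,0],
    [0.01,0,-0.001,0.0008,0.4,0,0],
    [0.01,0,-0.001,0.0008,0.4,0,0],
    [0.01,0,-0.001,0.0008,0.4,0,0],
    [0.01,0,-0.0008,0.0008,0.4,0,0]
  ]
}}

```text
time: 11.62
tool_pos: [0.5884, 0.0773, 0.1964]
ee_rot: [-0.101, -3.129, 0.236]
contact_force: [1.2, 1.1, -0.3]
width: 0.0189
```

```bash
python3 look.py 2; python3 - <<'E'
from h import *
for l in (.14,.15,.16): print(l,to(bp(.127,l,0,.013),YAW,l))
E
```

```text
t 11.72 TCP bar [ 0.0004  0.1071 -0.0036] ring [ 0.0005  0.1006 -0.0461] F [ 1.0305  1.1847 -0.3698] ydir [ 0.064   0.9866 -0.1498] zdir [-0.0074 -0.1496 -0.9887] w 0.0191
F [ 1.2137  1.1255 -0.2586] [ 0.9041  1.4999 -0.8532]
-0.04 wrist [580.5 294.7] topR [415.4 181.1] topL [244.3 164.8]
0.0 wrist [554.9 282.2] topR [418.5 180.6] topL [246.9 165.8]
0.04 wrist [531.9 271.4] topR [421.6 180. ] topL [249.7 166.8]
0.08 wrist [510.9 262. ] topR [424.5 179.4] topL [252.5 167.8]
0.12 wrist [491.8 253.8] topR [427.4 178.8] topL [255.4 168.7]
0.16 wrist [474.  246.5] topR [430.3 178.2] topL [258.4 169.7]
0.2 wrist [457.5 240.1] topR [433.  177.5] topL [261.4 170.6]
0.14 (array([ 0.0004,  0.0009, -0.0003]), array([-0.59,  0.14,  0.06]))
0.15 (array([ 0.0004, -0.0003,  0.001 ]), array([-0.02,  0.14,  0.05]))
0.16 (array([ 0.0004, -0.0016,  0.0023]), array([0.55, 0.14, 0.05]))
```

View pics/l2.png

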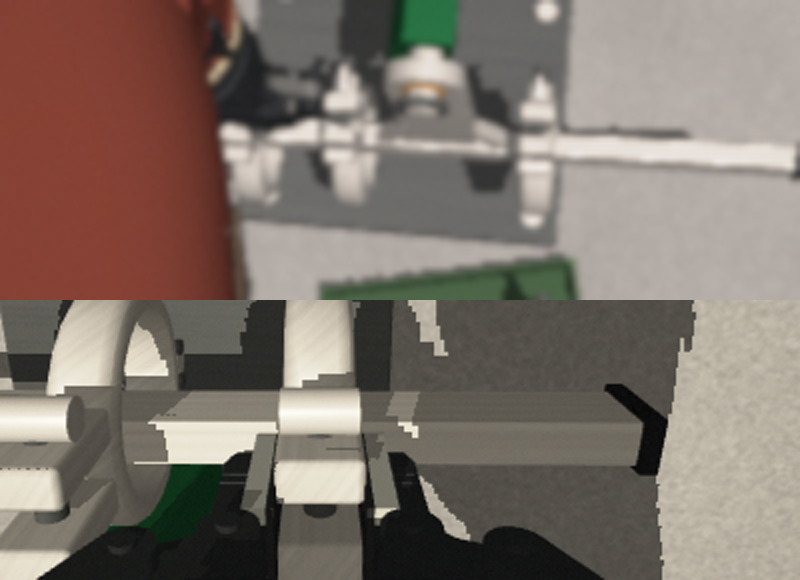

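{"name": "move_arm", "arguments": {
  "rows": [
    [0.01,0,0.0005,0.001,0,0,0],
    [0.01,0,0.0003,0.001,0,0,0],
    [0.01,0,0,0.001,0,0,0],
    [0.01,0,0,0,0,0,0]
  ],
  "grip_force": 20
}}

```text
time: 12.22
tool_pos: [0.589, 0.0764, 0.1944]
ee_rot: [-0.103, -3.13, 0.24]
contact_force: [1.2, -0.2, 2.1]
width: 0.0187
```

```bash
python3 look.py 3
```

```text
t 12.32 TCP bar [ 0.0012  0.1062 -0.0055] ring [ 0.0014  0.0997 -0.048 ] F [ 0.1446 -1.0492  3.0772] ydir [ 0.065   0.9862 -0.152 ] zdir [-0.0054 -0.152  -0.9884] w 0.0189
F [ 1.1956 -0.249   2.0809] [-0.1622 -0.9827  2.2724]
-0.04 wrist [586.8 296.5] topR [415.4 181.1] topL [244.3 164.8]
0.0 wrist [560.3 283.6] topR [418.5 180.6] topL [246.9 165.8]
0.04 wrist [536.6 272.5] topR [421.6 180. ] topL [249.7 166.8]
0.08 wrist [515.1 262.9] topR [424.5 179.4] topL [252.5 167.8]
0.12 wrist [495.5 254.5] topR [427.4 178.8] topL [255.4 168.7]
0.16 wrist [477.3 247.1] topR [430.3 178.2] topL [258.4 169.7]
0.2 wrist [460.4 240.5] topR [433.  177.5] topL [261.4 170.6]
```

View pics/l3.png

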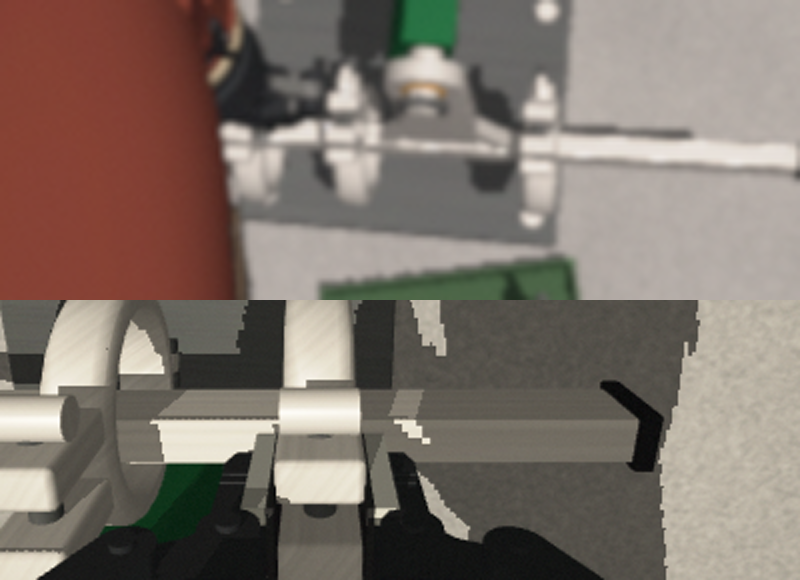

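{"name": "move_arm", "arguments": {
  "rows": [
    [0.01,0,0,-0.0008,0,0,0],
    [0.01,0,-0.0005,-0.0008,0,0,0],
    [0.01,0,0,0,0,0,0]
  ]
}}

```text
time: 12.7
tool_pos: [0.5889, 0.0771, 0.1955]
ee_rot: [-0.101, -3.13, 0.237]
contact_force: [0.9, -0.6, 1.1]
width: 0.019
```

```bash
python3 look.py 4|head -2;python3 look.py 4|head -2
```

```text
t 12.8 TCP bar [ 0.001   0.1068 -0.0045] ring [ 0.0012  0.1004 -0.047 ] F [0.7499 1.0735 0.6735] ydir [ 0.0644  0.9865 -0.1504] zdir [-0.006  -0.1503 -0.9886] w 0.0191
F [ 0.9106 -0.6388  1.0604] [ 1.1628  0.855  -0.5137]
t 12.9 TCP bar [ 0.001   0.1068 -0.0045] ring [ 0.0012  0.1004 -0.047 ] F [ 0.6856 -0.0742  0.2485] ydir [ 0.0644  0.9865 -0.1503] zdir [-0.006  -0.1503 -0.9886] w 0.0192
F [0.7499 1.0735 0.6735] [-0.2541  0.5464  0.2947]
```

{"name": "move_arm", "arguments": {
  "rows": [
    [0.021,0,0,0,0,0,0],
    [0.024,0,0,0,0,0,0],
    [0.028,0,0,0,0,0,0],
    [0.034,0,0,0,0,0,0],
    [0.038,0,0,0,0,0,0]
  ]
}}

```text
time: 13.52
tool_pos: [0.5881, 0.0768, 0.1953]
ee_rot: [-0.102, -3.128, 0.237]
contact_force: [-0.3, 0.0, 0.6]
width: 0.0378
```

```bash
python3 look.py 5
```

```text
t 13.62 TCP bar [ 0.0002  0.1065 -0.0047] ring [ 0.0003  0.1001 -0.0473] F [-1.2751  0.2162 -1.3693] ydir [ 0.0644  0.9865 -0.1509] zdir [-0.0076 -0.1507 -0.9886] w 0.0381
F [-0.2834  0.0147  0.6035] [ 0.4131 -0.4036  0.7082]
-0.04 wrist [583.7 296.9] topR [415.4 181.1] topL [244.3 164.8]
0.0 wrist [557.7 284.2] topR [418.5 180.6] topL [246.9 165.8]
0.04 wrist [534.3 273.2] topR [421.6 180. ] topL [249.7 166.8]
0.08 wrist [513.1 263.6] topR [424.5 179.4] topL [252.5 167.8]
0.12 wrist [493.7 255.3] topR [427.4 178.8] topL [255.4 168.7]
0.16 wrist [475.7 247.9] topR [430.3 178.2] topL [258.4 169.7]
0.2 wrist [459.  241.4] topR [433.  177.5] topL [261.4 170.6]
```

View pics/l5.png

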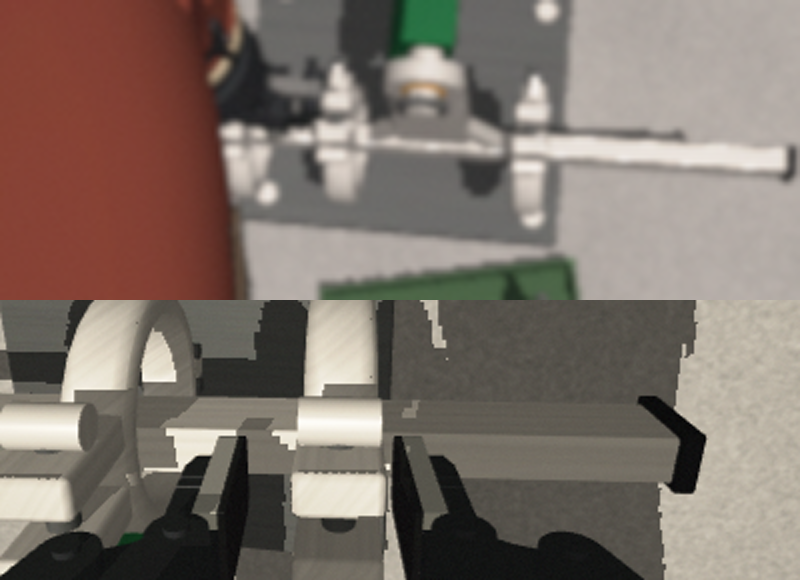

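{"name": "move_arm", "arguments": {
  "rows": [
    [0.04,0,0.003,-0.004,0,0,0]
  ]
}}

```text
time: 13.75
tool_pos: [0.5882, 0.0804, 0.1987]
ee_rot: [-0.102, -3.128, 0.237]
contact_force: [-0.0, -0.0, 0.3]
width: 0.0399
```

```bash
python3 look.py 6 | sed -n '1p;6,8p'; cp pics/l6.png pics/l6a.png
```

```text
t 13.85 TCP bar [ 0.0005  0.1105 -0.0007] ring [ 0.0006  0.1041 -0.0433] F [-0.2754  0.4979  0.7934] ydir [ 0.0641  0.9865 -0.1506] zdir [-0.0069 -0.1504 -0.9886] w 0.0402
0.08 wrist [502.9 260.2] topR [424.5 179.4] topL [252.5 167.8]
0.12 wrist [484.4 252.2] topR [427.4 178.8] topL [255.4 168.7]
0.16 wrist [467.3 245.1] topR [430.3 178.2] topL [258.4 169.7]
```

View pics/l6.png

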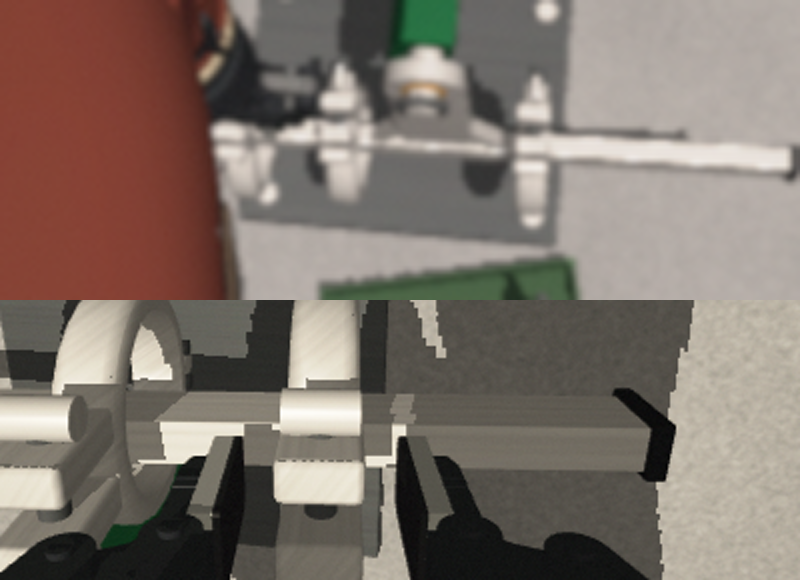

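{"name": "move_arm", "arguments": {
  "rows": [
    [0.042,0,0,-0.03,0,0,0],
    [0.045,0,0,-0.04,0,0,0],
    [0.05,0,0,-0.03,-4,0,0],
    [0.05,0,0,0,-4.6,0,0]
  ]
}}

```text
time: 14.35
tool_pos: [0.5891, 0.098, 0.3009]
ee_rot: [0.096, 3.138, 0.003]
contact_force: [1.4, 0.5, -0.0]
width: 0.0504
```

```bash
python3 look.py 7 | sed -n '1p;6,8p';
```

```text
t 14.45 TCP bar [-0.0009  0.1258  0.0991] ring [-0.0009  0.1259  0.0561] F [ 0.0465 -0.6171 -0.5759] ydir [0.0644 0.9979 0.0003] zdir [-0.0005  0.0004 -1.    ] w 0.0498
0.08 wrist [406.6 196.3] topR [424.5 179.4] topL [252.5 167.8]
0.12 wrist [397.2 193.7] topR [427.4 178.8] topL [255.4 168.7]
0.16 wrist [388.1 191.2] topR [430.3 178.2] topL [258.4 169.7]
```

View pics/l7.png

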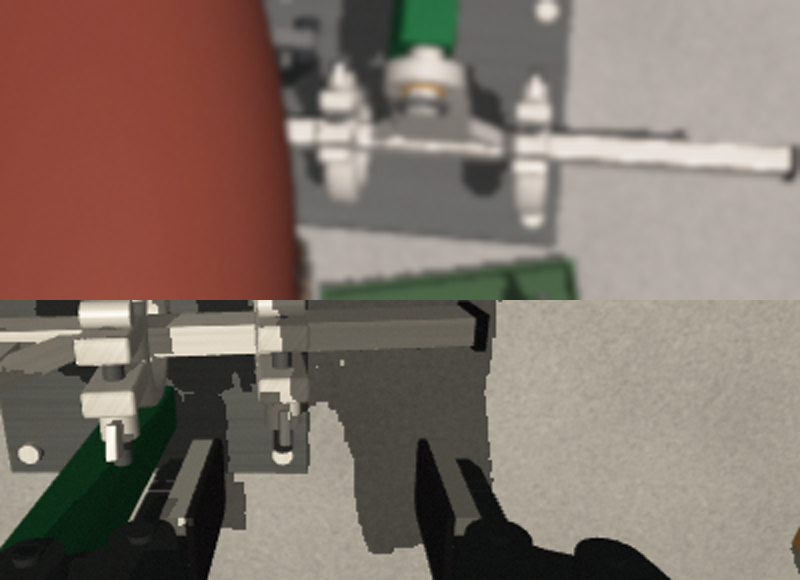

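```bash
python3 - <<'E'
from h import *
c=cam('wrist')
z=bp(.128,.12,0,.043)[2]
for p in [(301.5,216),(301.5,203),(301.5,226)]: print(z,bfr(onz(c,*p,z),.12))
print(to([.453,-.1276,.2],.1375))
E
```

```text
0.22837439978919333 [0.0003 0.1263 0.0428]
0.22837439978919333 [-0.0101  0.1265  0.0428]
0.22837439978919333 [0.0084 0.1262 0.0428]
(array([ 0.1205, -0.232 ,  0.0991]), array([  0.02,  -0.03, -11.57]))
```

{"name": "move_arm", "arguments": {
  "rows": [
    [0.05,0.06,0,0,0,0,0],
    [0.05,0.055,-0.03,0,0,0,-4],
    [0.05,0.02,-0.06,0.01,0,0,-4],
    [0.05,0,-0.06,0.03,0,0,-3.6],
    [0.05,0,-0.05,0.03,0,0,0]
  ]
}}

```text
time: 15.08
tool_pos: [0.4604, -0.0933, 0.229]
ee_rot: [0.236, -3.129, 0.015]
contact_force: [1.0, 0.5, -0.0]
width: 0.0502
```

```bash
python3 - <<'E'
from h import *
print(to([.453,-.1276,.2],.1375))
E
```

```text
(array([ 0.0123, -0.0325,  0.0294]), array([-0.53, -0.24,  0.75]))
```

{"name": "move_arm", "arguments": {
  "rows": [
    [0.05,0.012,-0.032,0.01,-0.5,-0.2,0.7],
    [0.05,0,0,0.03,0,0,0],
    [0.05,0,0,0,0,0,0]
  ]
}}

```text
time: 15.45
tool_pos: [0.4506, -0.1307, 0.1853]
ee_rot: [0.208, -3.126, 0.004]
contact_force: [-0.8, -1.1, 0.7]
width: 0.0498
```

```bash
python3 - <<'E'
from h import *
T=pose();im=camera('wrist');cv2.imwrite('pics/r1.png',im[:,:,::-1]);
cv2.imwrite('pics/r1c.png',cv2.resize(im[90:290,200:440,::-1],None,fx=3.3,fy=3,interpolation=2));print(T);print(to([.453,-.1276,.125],.1375))
E
```

```text
[[-0.9911 -0.1326 -0.0084  0.4506]
 [-0.1326  0.9912 -0.0033 -0.1307]
 [ 0.0088 -0.0022 -1.      0.1853]
 [ 0.      0.      0.      1.    ]]
(array([-0.0022,  0.0034,  0.0617]), array([-0.2 , -0.37, -0.22]))
```

View pics/r1.png

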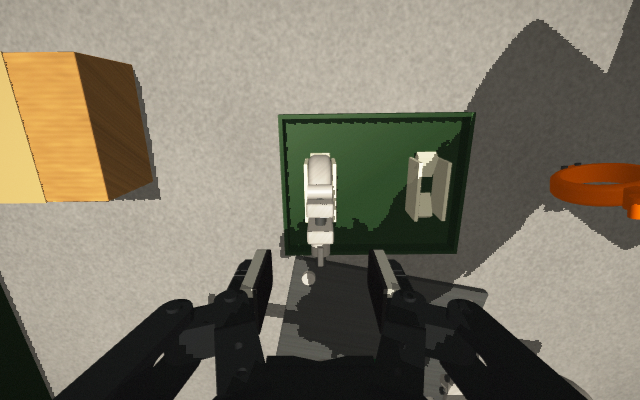

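```bash
python3 - <<'E'
from h import *
c=cam('wrist')
for v in (210,224,239): print(onz(c,320.5,v,.125))
print(to([.4515,-.1290,.094],.1375))
E
```

```text
[ 0.4446 -0.13    0.125 ]
[ 0.4553 -0.1286  0.125 ]
[ 0.4671 -0.127   0.125 ]
(array([-0.0007,  0.0023,  0.0927]), array([-0.2 , -0.37, -0.22]))
```

{"name": "move_arm", "arguments": {
  "rows": [
    [0.048,-0.0025,0.002,0.02,-0.2,-0.4,-0.2],
    [0.046,0.001,0,0.025,0,0,0],
    [0.045,0.001,0,0.025,0,0,0],
    [0.045,0,0,0.01,0,0,0],
    [0.045,0,0,0,0,0,0]
  ]
}}

```text
time: 16.12
tool_pos: [0.4567, -0.1285, 0.111]
ee_rot: [-0.223, 3.127, -0.011]
contact_force: [0.5, -0.4, 0.9]
width: 0.0449
```

```bash
python3 - <<'E'
from h import *
print(to([.4538,-.1286,.094],.1375))
E
```

```text
(array([0.003 , 0.0004, 0.0169]), array([-0.42,  0.35,  0.27]))
```

{"name": "move_arm", "arguments": {
  "rows": [
    [0.045,0.004,0.0004,0.01,-0.4,0.4,0.3],
    [0.045,0.001,0,0.006,0,0,0],
    [0.045,0,0,0,0,0,0]
  ]
}}

```text
time: 16.5
tool_pos: [0.4528, -0.1293, 0.0958]
ee_rot: [-0.215, 3.133, -0.003]
contact_force: [-0.0, -0.4, 0.3]
width: 0.0448
```

```bash
python3 - <<'E'
from h import *
F=[]
for i in range(3):
    im=camera('wrist'); F.append(manip.state()['contact_force'])
cv2.imwrite('pics/r2.png',im[:,:,::-1]);print(np.array(F))
print(to([.4538,-.1286,.094],.1375))
E
```

```text
[[-0.181   0.6083  0.1596]
 [-0.1546  0.523  -0.1024]
 [ 0.1388  0.3797  0.1839]]
(array([-0.0007,  0.0007,  0.0022]), array([-0.12,  0.09, -0.02]))
```

View pics/r2.png

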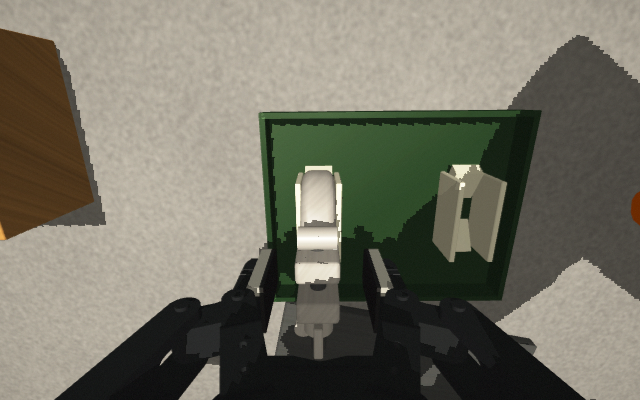

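{"name": "move_arm", "arguments": {
  "rows": [
    [0.01,0,0.0005,0.001,0,0,0],
    [0.01,0,0,0,0,0,0],
    [0.01,0,0,0,0,0,0],
    [0.01,0,0,0,0,0,0]
  ],
  "grip_force": 60
}}

```text
time: 17.15
tool_pos: [0.4532, -0.1292, 0.0955]
ee_rot: [-0.215, 3.132, -0.004]
contact_force: [1.0, -0.2, -0.8]
width: 0.0188
```

{"name": "move_arm", "arguments": {
  "rows": [
    [0.01,0,0,-0.01,0,0,0],
    [0.01,0,0,-0.02,0,0,0],
    [0.01,0,0,-0.04,0,0,0],
    [0.01,0,0,-0.03,0,0,0],
    [0.01,0,0,0,0,0,0]
  ]
}}

```text
time: 17.77
tool_pos: [0.4524, -0.1283, 0.2]
ee_rot: [-0.215, 3.133, -0.002]
contact_force: [0.7, -0.5, -2.2]
width: 0.0191
```

```bash
python3 - <<'E'
from h import *
F=[]
for i in range(8):
    im=camera('top'); F.append(manip.state()['contact_force'])
print(np.array(F)[:,2],np.mean(F,0));st()
cv2.imwrite('pics/t8.png',cv2.resize(im[130:240,230:430,::-1],None,fx=4,fy=4,interpolation=2))
t=cam('top')
for l in (.1,.11,.12,.13,.14): print(l,proj(t,bp(-.22,l)),proj(t,bp(.22,l)))
E
```

```text
[-2.8565 -1.2832 -3.4163 -2.8484 -1.809  -2.0762 -2.8763 -1.7391] [ 0.1939  0.2311 -2.3631]
t 18.18 TCP bar [-0.1235 -0.1064 -0.0031] ring [-0.1237 -0.1064 -0.0461] F [ 0.9585  0.4339 -1.7391] ydir [-0.1366  0.9906  0.0016] zdir [-0.0039  0.001  -1.    ] w 0.0192
0.1 [425.9995 179.1391] [253.974  168.2564]
0.11 [426.7213 178.9826] [254.7016 168.4939]
0.12 [427.4382 178.8237] [255.4334 168.7297]
0.13 [428.1502 178.6623] [256.1692 168.9638]
0.14 [428.8572 178.4983] [256.9091 169.1963]
```

View pics/t8.png

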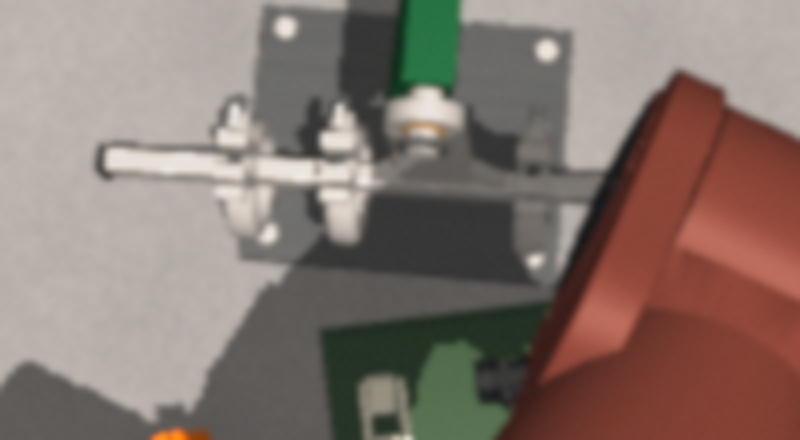

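```bash
python3 - <<'E'
from h import *
print(bp(-.275,.125,0,.031))
print(to([.46,-.33,.26],YAW,.125)); print(to(bp(-.275,.125,0,.031),YAW,.125))
E
```

```text
[ 0.5621 -0.3153  0.2661]
(array([ 0.0186, -0.2017, -0.0633]), array([ 7.2 ,  0.5 , 11.61]))
(array([-0.0845, -0.2011, -0.0698]), array([ 7.2 ,  0.5 , 11.61]))
```

{"name": "move_arm", "arguments": {
  "rows": [
    [0.01,0.003,-0.03,-0.025,0,0,0],
    [0.01,0.005,-0.055,-0.025,0,0,0],
    [0.01,0.005,-0.055,-0.015,0,0,0],
    [0.01,0.005,-0.045,0,0,0,0],
    [0.01,0,0,0,3.6,0.2,5.8]
  ]
}}

```text
time: 18.8
tool_pos: [0.4578, -0.3192, 0.2602]
ee_rot: [0.056, -3.133, 0.095]
contact_force: [-0.2, 0.9, -1.9]
width: 0.019
```

{"name": "move_arm", "arguments": {
  "rows": [
    [0.01,0,0,0,3.6,0.2,5.8],
    [0.01,0,0,0,0,0,0]
  ]
}}

```text
time: 19.05
tool_pos: [0.4572, -0.3194, 0.2589]
ee_rot: [-0.109, -3.126, 0.194]
contact_force: [-0.4, 0.3, -1.1]
width: 0.0193
```

```bash
python3 - <<'E'
from h import *
print(to(bp(-.275,.125,0,.031),YAW,.125));st()
E
```

```text
(array([-0.1043,  0.0103, -0.0089]), array([ 0.06, -0.21, -0.2 ]))
t 19.05 TCP bar [-0.1044 -0.2974  0.0589] ring [-0.1045 -0.3027  0.0163] F [-0.427   0.3238 -1.1167] ydir [ 0.0687  0.9899 -0.1237] zdir [-0.0117 -0.1231 -0.9923] w 0.0193
```

{"name": "move_arm", "arguments": {
  "rows": [
    [0.01,-0.03,0.003,-0.005,0,-0.2,-0.2],
    [0.01,-0.04,0.003,-0.004,0,0,0],
    [0.01,-0.033,0.002,0,0,0,0],
    [0.01,0,0,0,0,0,0]
  ]
}}

```text
time: 19.55
tool_pos: [0.5628, -0.3163, 0.2654]
ee_rot: [-0.086, -3.128, 0.183]
contact_force: [-0.2, -0.2, -1.7]
width: 0.0192
```

```bash
python3 look.py 9 -1;python3 - <<'E'
from h import *
print(to(bp(-.275,.125,0,.031),YAW,.125))
E
```

```text
t 19.65 TCP bar [-0.0011 -0.2877  0.0658] ring [-0.0012 -0.2927  0.0231] F [ 0.2271  0.3395 -1.6806] ydir [ 0.0565  0.9915 -0.1173] zdir [-0.0109 -0.1168 -0.9931] w 0.0189
F [-0.2016 -0.1923 -1.727 ] [-0.7554 -0.0976 -2.2855]
-0.04 wrist [428.  217.4] topR [415.4 181.1] topL [244.3 164.8]
0.0 wrist [422.4 221.3] topR [418.5 180.6] topL [246.9 165.8]
0.04 wrist [416.9 225.7] topR [421.6 180. ] topL [249.7 166.8]
0.08 wrist [411.6 230.5] topR [424.5 179.4] topL [252.5 167.8]
0.12 wrist [406.5 235.9] topR [427.4 178.8] topL [255.4 168.7]
0.16 wrist [401.6 242. ] topR [430.3 178.2] topL [258.4 169.7]
0.2 wrist [396.9 248.9] topR [433.  177.5] topL [261.4 170.6]
(array([-0.0011,  0.0012, -0.0005]), array([ 0.43, -0.18,  0.5 ]))
```

View pics/l9.png

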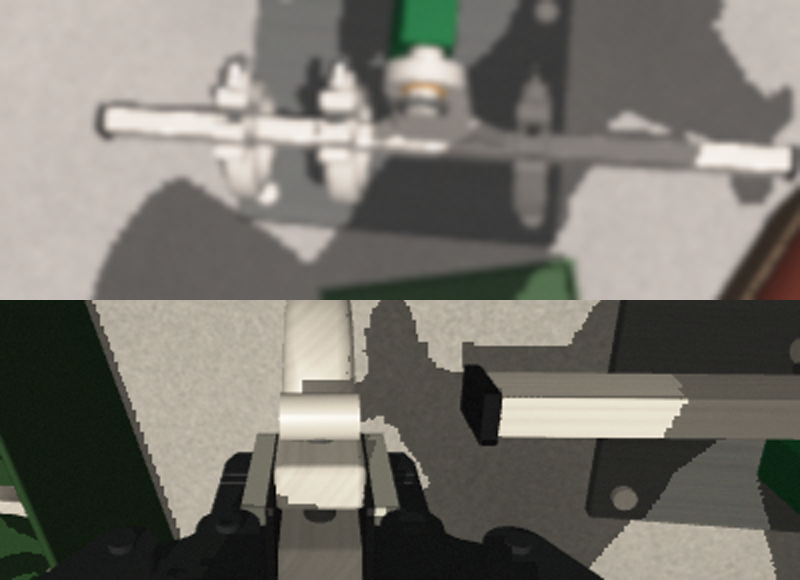

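{"name": "move_arm", "arguments": {
  "rows": [
    [0.01,-0.001,0.02,0,0.4,-0.2,0.4],
    [0.01,0,0.03,0,0,0,0],
    [0.01,0,0.03,0,0,0,0],
    [0.01,0,0.02,0,0,0,0],
    [0.01,0,0,0,0,0,0]
  ]
}}

```text
time: 20.27
tool_pos: [0.5642, -0.2122, 0.2537]
ee_rot: [-0.1, -3.129, 0.193]
contact_force: [0.4, 0.0, -2.2]
width: 0.0186
```

```bash
python3 look.py 10 -1;python3 - <<'E'
from h import *
T=pose();print('ring in bar frame',bfr(T[:3,3]+T[:3,2]*.043,.125));print(to(bp(-.165,.125,0,.021),YAW,.125))
E
```

```text
t 20.38 TCP bar [-0.0044 -0.1851  0.0538] ring [-0.0044 -0.1904  0.0111] F [ 0.0795  0.1834 -1.7332] ydir [ 0.065   0.9902 -0.1235] zdir [-0.0084 -0.1232 -0.9924] w 0.0194
F [ 0.3743  0.0036 -2.1702] [ 0.2845  0.1322 -1.849 ]
-0.04 wrist [286.6 222.9] topR [415.4 181.1] topL [244.3 164.8]
0.0 wrist [275.9 227. ] topR [418.5 180.6] topL [246.9 165.8]
0.04 wrist [264.9 231.6] topR [421.6 180. ] topL [249.7 166.8]
0.08 wrist [253.5 236.7] topR [424.5 179.4] topL [252.5 167.8]
0.12 wrist [241.6 242.4] topR [427.4 178.8] topL [255.4 168.7]
0.16 wrist [229.  248.8] topR [430.3 178.2] topL [258.4 169.7]
0.2 wrist [215.8 256. ] topR [433.  177.5] topL [261.4 170.6]
ring in bar frame [-0.0044 -0.1728 -0.0116]
(array([-0.0044,  0.0079,  0.0104]), array([ 0.07, -0.02,  0.01]))
```

View pics/l10.png

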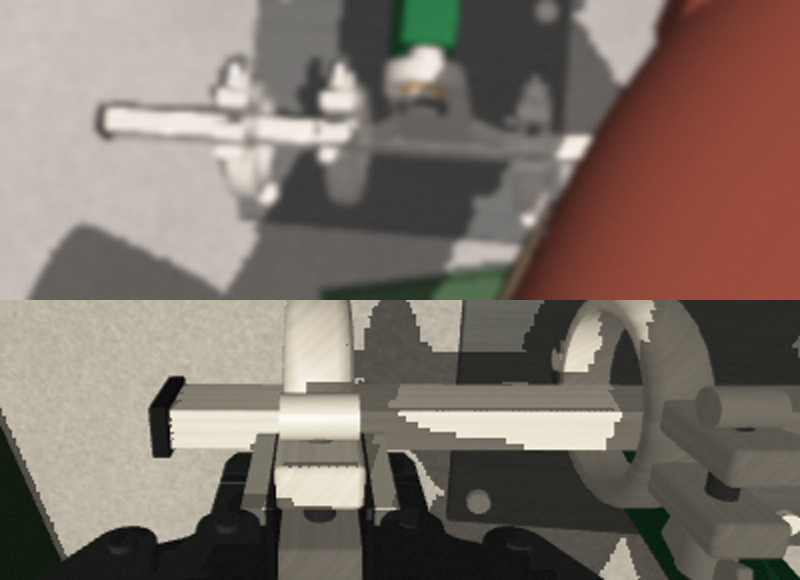

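{"name": "move_arm", "arguments": {
  "rows": [
    [0.01,-0.004,0.006,0.003,0,0,0],
    [0.01,0,0,0.005,0,0,0],
    [0.01,0,0,0.003,0,0,0],
    [0.01,0,0,0.002,0,0,0],
    [0.01,0,0,0,0,0,0]
  ]
}}

```text
time: 21.0
tool_pos: [0.5687, -0.2118, 0.2387]
ee_rot: [-0.107, -3.129, 0.194]
contact_force: [0.3, 0.2, -2.5]
width: 0.0192
```

```bash
python3 look.py 11 -1 | head -2;python3 - <<'E'
from h import *
T=pose();print('ring in bar frame',bfr(T[:3,3]+T[:3,2]*.043,.12))
E
```

```text
t 21.1 TCP bar [-0.0001 -0.1826  0.039 ] ring [-0.0001 -0.188  -0.0037] F [ 0.4499  1.1233 -2.4538] ydir [ 0.0675  0.99   -0.1239] zdir [-0.0088 -0.1236 -0.9923] w 0.0189
F [ 0.3123  0.1991 -2.5006] [ 0.5462 -0.1193 -1.5697]
ring in bar frame [-0.0001 -0.1694 -0.0252]
```

Now about 5 mm more to contact; go slowly.

{"name": "move_arm", "arguments": {
  "rows": [
    [0.01,0,0.001,0.0015,0,0,0],
    [0.01,0,0.001,0.0015,0,0,0],
    [0.01,0,0.001,0.0015,0,0,0],
    [0.01,0,0,0.0012,0,0,0],
    [0.01,0,0.0005,0.0012,0,0,0]
  ]
}}

```text
time: 21.72
tool_pos: [0.5693, -0.2088, 0.2317]
ee_rot: [-0.106, -3.13, 0.195]
contact_force: [-0.5, 1.0, -0.9]
width: 0.019
```

```bash
python3 look.py 12 -1;python3 - <<'E'
from h import *
T=pose();print('ring in bar frame',bfr(T[:3,3]+T[:3,2]*.043,.12))
E
```

```text
t 21.82 TCP bar [ 0.     -0.1797  0.0315] ring [ 0.     -0.1851 -0.0111] F [-0.2084 -0.4438 -2.432 ] ydir [ 0.0673  0.99   -0.124 ] zdir [-0.0083 -0.1237 -0.9923] w 0.0189
F [-0.5059  1.0492 -0.8855] [ 0.8193 -0.1708 -1.5333]
-0.04 wrist [273.5 228.2] topR [415.4 181.1] topL [244.3 164.8]
0.0 wrist [261.2 233. ] topR [418.5 180.6] topL [246.9 165.8]
0.04 wrist [248.3 238.4] topR [421.6 180. ] topL [249.7 166.8]
0.08 wrist [234.8 244.5] topR [424.5 179.4] topL [252.5 167.8]
0.12 wrist [220.4 251.4] topR [427.4 178.8] topL [255.4 168.7]
0.16 wrist [205.1 259.1] topR [430.3 178.2] topL [258.4 169.7]
0.2 wrist [188.6 267.9] topR [433.  177.5] topL [261.4 170.6]
ring in bar frame [ 0.     -0.1656 -0.0322]
```

View pics/l12.png

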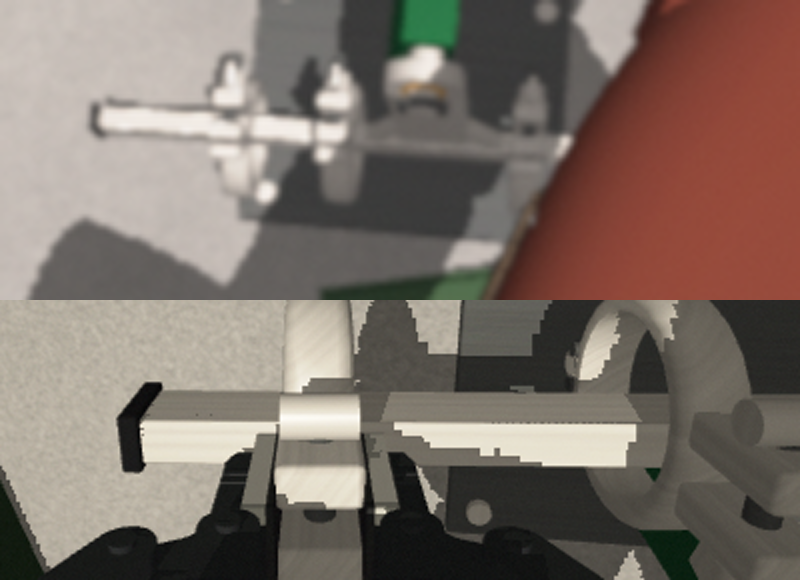

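```bash
python3 - <<'E'
from h import *
T=pose();print('ring in bar frame',bfr(T[:3,3]+T[:3,2]*.043,.103))
for l in (.1,.08,.06,.04,.02,0): print(l,to(bp(-.165,l,0,.013),YAW,l))
E
```

```text
ring in bar frame [ 0.     -0.1685 -0.0294]
0.1 (array([0.    , 0.003 , 0.0011]), array([-1.39, -0.01, -0.12]))
0.08 (array([0.    , 0.0057, 0.0043]), array([-2.54, -0.01, -0.12]))
0.06 (array([0.    , 0.0084, 0.0074]), array([-3.69, -0.01, -0.12]))
0.04 (array([0.    , 0.0112, 0.0105]), array([-4.83, -0.  , -0.12]))
0.02 (array([0.0001, 0.014 , 0.0136]), array([-5.98, -0.  , -0.12]))
0 (array([0.0001, 0.0169, 0.0166]), array([-7.12, -0.  , -0.12]))
```

{"name": "move_arm", "arguments": {
  "rows": [
    [0.01,0,0.0018,0.001,-0.8,0,0],
    [0.01,0,0.0018,0.0016,-0.8,0,0],
    [0.01,0,0.0017,0.0016,-0.7,0,0],
    [0.01,0,0.0017,0.0016,-0.7,0,0],
    [0.01,0,0.0014,0.0016,-0.7,0,0]
  ]
}}

```text
time: 22.45
tool_pos: [0.5699, -0.2012, 0.2232]
ee_rot: [-0.107, -3.137, 0.088]
contact_force: [0.5, -0.3, -1.0]
width: 0.0187
```

```bash
python3 look.py 13 -1;python3 - <<'E'
from h import *
T=pose()
for l in (.06,.05,.04,.02,0,-.02): print(l,to(bp(-.165,l,0,.013),YAW,l))
E
```

```text
t 22.55 TCP bar [ 0.0002 -0.172   0.023 ] ring [ 0.0002 -0.1744 -0.02  ] F [-0.7871  0.746  -1.2774] ydir [ 0.0682  0.9961 -0.056 ] zdir [-0.0034 -0.0559 -0.9984] w 0.0189
F [ 0.4542 -0.3187 -0.9919] [ 1.1132  0.6542 -1.0163]
-0.04 wrist [253.8 234.4] topR [415.4 181.1] topL [244.3 164.8]
0.0 wrist [240.7 240.1] topR [418.5 180.6] topL [246.9 165.8]
0.04 wrist [226.9 246.4] topR [421.6 180. ] topL [249.7 166.8]
0.08 wrist [212.3 253.6] topR [424.5 179.4] topL [252.5 167.8]
0.12 wrist [196.7 261.8] topR [427.4 178.8] topL [255.4 168.7]
0.16 wrist [179.8 271. ] topR [430.3 178.2] topL [258.4 169.7]
0.2 wrist [161.4 281.7] topR [433.  177.5] topL [261.4 170.6]
0.06 (array([ 0.0002, -0.0003, -0.0001]), array([ 0.23,  0.02, -0.15]))
0.05 (array([0.0002, 0.0009, 0.0015]), array([-0.35,  0.02, -0.15]))
0.04 (array([0.0002, 0.0022, 0.0031]), array([-0.92,  0.02, -0.15]))
0.02 (array([0.0002, 0.0048, 0.0064]), array([-2.06,  0.02, -0.15]))
0 (array([0.0002, 0.0075, 0.0096]), array([-3.21,  0.02, -0.15]))
-0.02 (array([0.0002, 0.0103, 0.0127]), array([-4.36,  0.02, -0.15]))
```

View pics/l13.png

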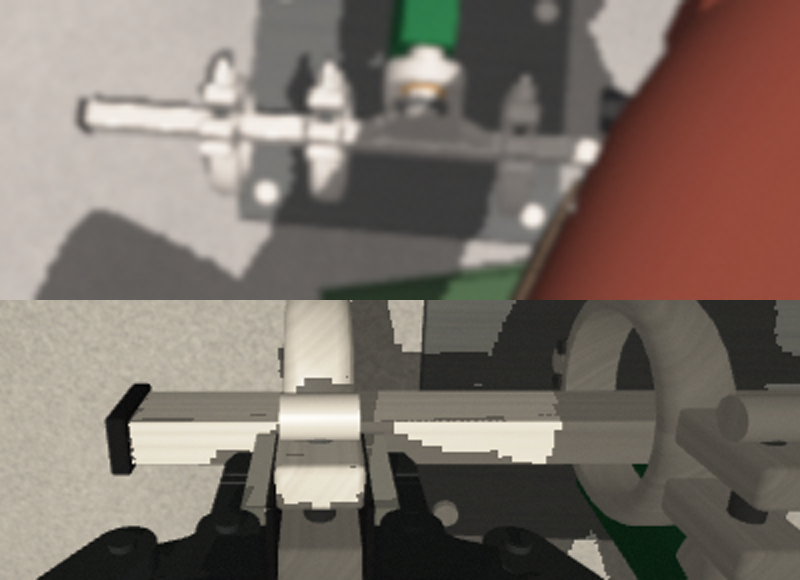

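{"name": "move_arm", "arguments": {
  "rows": [
    [0.01,0,0.001,0.0012,-0.4,0,0],
    [0.01,0,0.001,0.0012,-0.4,0,0],
    [0.01,0,0.001,0.0012,-0.4,0,0],
    [0.01,0,0.001,0.0012,-0.4,0,0],
    [0.01,0,0.0008,0.001,-0.4,0,0]
  ]
}}

```text
time: 23.18
tool_pos: [0.5703, -0.1965, 0.2169]
ee_rot: [0.107, 3.139, -0.031]
contact_force: [0.5, -0.6, 0.1]
width: 0.0191
```

```bash
python3 look.py 14 -1;python3 - <<'E'
from h import *
T=pose()
for l in (.02,.01,0,-.01,-.02): print(l,to(bp(-.165,l,0,.013),YAW,l))
E
```

```text
t 23.27 TCP bar [ 0.0003 -0.1673  0.0169] ring [ 0.0004 -0.1682 -0.0261] F [ 0.5776 -0.3481  0.514 ] ydir [ 0.0682  0.9975 -0.0196] zdir [-0.0005 -0.0196 -0.9998] w 0.0187
F [ 0.5025 -0.5721  0.1196] [-0.5152 -0.265   0.2281]
-0.04 wrist [241.4 239.5] topR [415.4 181.1] topL [244.3 164.8]
0.0 wrist [227.7 245.8] topR [418.5 180.6] topL [246.9 165.8]
0.04 wrist [213.1 252.9] topR [421.6 180. ] topL [249.7 166.8]
0.08 wrist [197.5 261. ] topR [424.5 179.4] topL [252.5 167.8]
0.12 wrist [180.7 270.1] topR [427.4 178.8] topL [255.4 168.7]
0.16 wrist [162.4 280.7] topR [430.3 178.2] topL [258.4 169.7]
0.2 wrist [142.3 292.8] topR [433.  177.5] topL [261.4 170.6]
0.02 (array([ 0.0003, -0.0002,  0.0006]), array([ 0.02,  0.05, -0.15]))
0.01 (array([0.0003, 0.0011, 0.0022]), array([-0.55,  0.05, -0.15]))
0 (array([0.0003, 0.0024, 0.0038]), array([-1.12,  0.05, -0.15]))
-0.01 (array([0.0004, 0.0037, 0.0055]), array([-1.69,  0.05, -0.15]))
-0.02 (array([0.0004, 0.005 , 0.0071]), array([-2.27,  0.05, -0.15]))
```

View pics/l14.png

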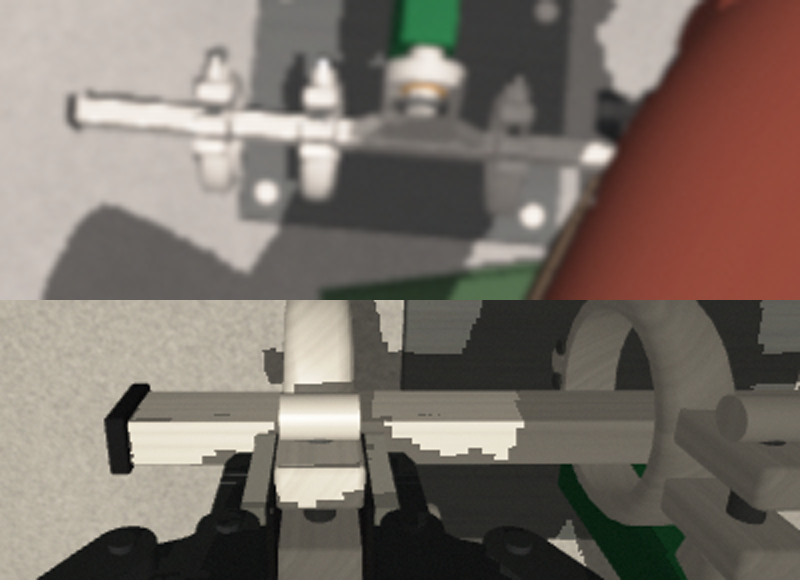

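{"name": "move_arm", "arguments": {
  "rows": [
    [0.021,0,0,0,0,0,0],
    [0.023,0,0,0,0,0,0],
    [0.026,0,0,0,0,0,0],
    [0.03,0,0,0,0,0,0],
    [0.034,0,0,0,0,0,0]
  ],
  "grip_force": 20
}}

```text
time: 23.9
tool_pos: [0.5705, -0.1964, 0.2172]
ee_rot: [0.107, 3.139, -0.031]
contact_force: [-0.4, 0.5, 0.2]
width: 0.0343
```

```bash
python3 look.py 15 -1; python3 look.py 16 -1 | head -2
```

```text
t 24.0 TCP bar [ 0.0006 -0.1672  0.0172] ring [ 0.0006 -0.168  -0.0257] F [ 0.0075  0.2525 -0.3252] ydir [ 0.068   0.9975 -0.0197] zdir [ 0.0002 -0.0197 -0.9998] w 0.0341
F [-0.3854  0.5178  0.1893] [0.1881 0.059  0.0349]
-0.04 wrist [241.2 238.9] topR [415.4 181.1] topL [244.3 164.8]
0.0 wrist [227.5 245.2] topR [418.5 180.6] topL [246.9 165.8]
0.04 wrist [212.9 252.3] topR [421.6 180. ] topL [249.7 166.8]
0.08 wrist [197.4 260.3] topR [424.5 179.4] topL [252.5 167.8]
0.12 wrist [180.6 269.4] topR [427.4 178.8] topL [255.4 168.7]
0.16 wrist [162.3 279.9] topR [430.3 178.2] topL [258.4 169.7]
0.2 wrist [142.3 292. ] topR [433.  177.5] topL [261.4 170.6]
t 24.1 TCP bar [ 0.0006 -0.1672  0.0172] ring [ 0.0007 -0.168  -0.0258] F [-0.261  -0.3058  0.3894] ydir [ 0.068   0.9975 -0.0196] zdir [ 0.0002 -0.0197 -0.9998] w 0.0338
F [ 0.0075  0.2525 -0.3252] [-0.5745  0.0803 -0.0037]
```

View pics/l15.png

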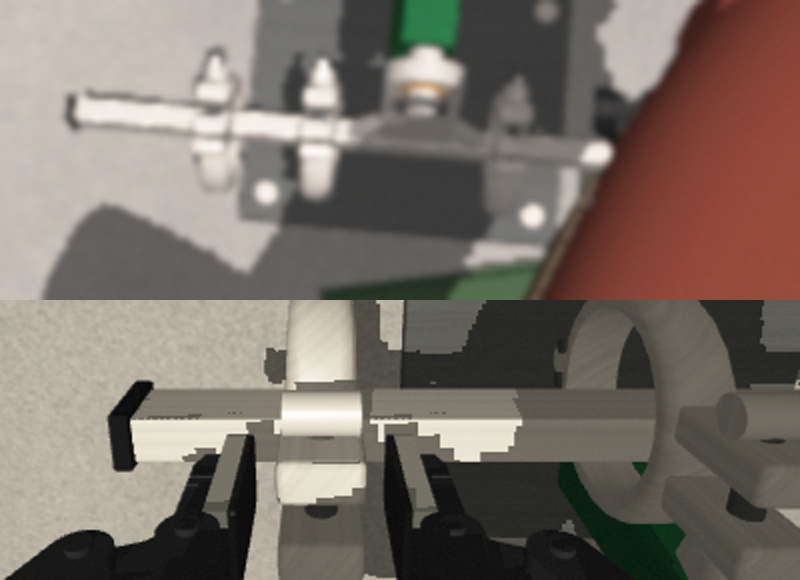

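View pics/l16.png

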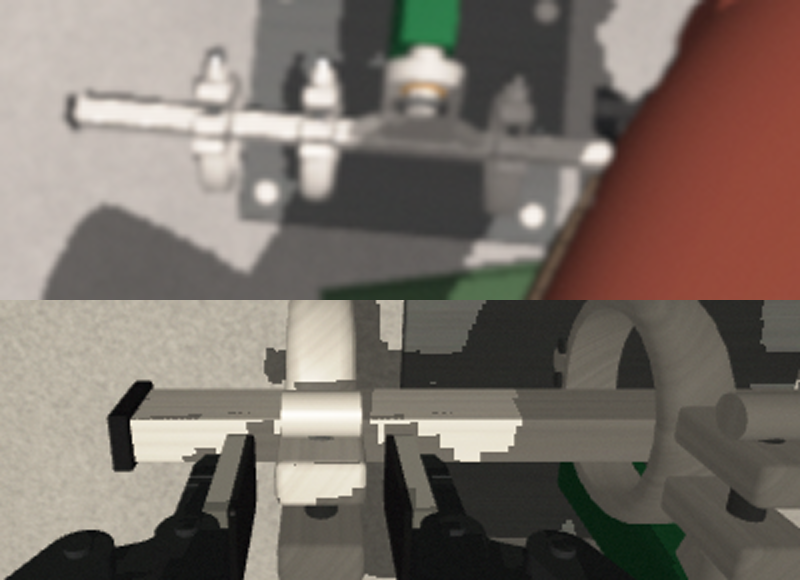

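```bash
python3 - <<'E'
from h import *
im=camera('scene');np.save('s16.npy',im);cv2.imwrite('pics/s16.png',im[:,:,::-1]);crop(im,230,140,400,280,4,'pics/s16c.png')
E
```

```text
(no output)
```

View pics/s16c.png

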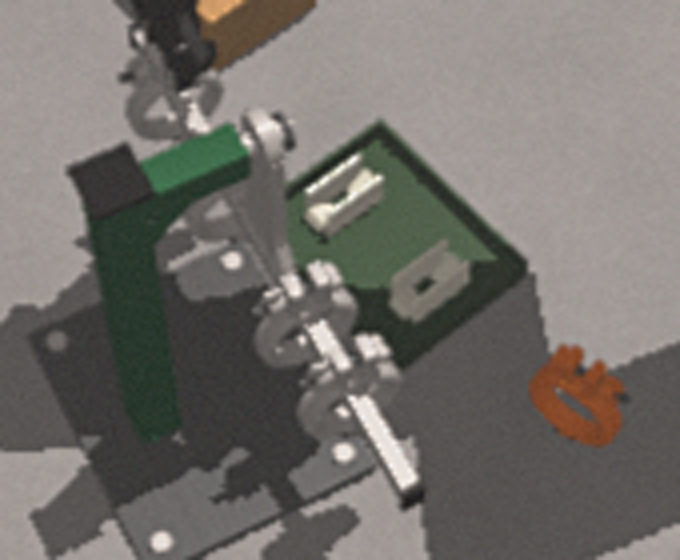

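```bash
cat > lean.py <<'E'
from h import *
def ridge(im,a,b,segs,half=6,thr=165):
    g=im.min(2).astype(np.float32); a=np.array(a,float);b=np.array(b,float)
    d=(b-a);L=np.linalg.norm(d);d/=L;n=np.array([-d[1],d[0]]);pts=[]
    for s0,s1 in segs:
        for s in np.arange(s0*L,s1*L,1.0):
            o=np.arange(-half,half+.01,.1); q=a+d*s+n*o[:,None]
            v=cv2.remap(g,q[:,0].astype(np.float32)[None],q[:,1].astype(np.float32)[None],cv2.INTER_LINEAR)[0]
            m=v>thr
            if m.sum()<20: continue
            k=np.where(m)[0]
            if k[-1]-k[0]>75: continue
            pts.append(a+d*s+n*(o[k[0]]+o[k[-1]])/2)
    return np.array(pts)
def plane(c,pts):
    vx,vy,x0,y0=cv2.fitLine(pts.astype(np.float32),cv2.DIST_HUBER,0,.01,.01).ravel()
    r=np.abs((pts-[x0,y0])@np.array([-vy,vx]))
    n=np.cross(ray(c,x0-80*vx,y0-80*vy)[1],ray(c,x0+80*vx,y0+80*vy)[1])
    return n/np.linalg.norm(n),r.mean()
def lean(top,scene,ta,tb,tsegs,sa,sb,ssegs):
    p1=ridge(top,ta,tb,tsegs);p2=ridge(scene,sa,sb,ssegs)
    n1,r1=plane(cam('top'),p1);n2,r2=plane(cam('scene'),p2)
    d=np.cross(n1,n2);d/=np.linalg.norm(d);d*=np.sign(d[1])
    print('n',len(p1),len(p2),'res',r1,r2,'dir',d,'lean',-np.arcsin(d[2]),'yaw',np.arctan2(-d[0],d[1]))
    return p1,p2
E
python3 - <<'E'
from lean import *
top=cv2.imread('pics/top0.png')[:,:,::-1];sc=cv2.imread('pics/scene0.png')[:,:,::-1]
S=lambda u,v:(u/4+230,v/4+140)
for seg in ([(.04,.3),(.7,.96)],):
  for ss in ([(.05,.2),(.66,.95)],[(.05,.18),(.7,.93)]):
    p1,p2=lean(top,sc,(247,166.8),(419,181.3),seg,S(413,484),S(147,40),[(.04,.3),(.78,.95)] if ss[0][1]==.2 else [(.06,.28),(.8,.93)])
print(p2[:3],p2[-3:])
# check base plate edges with known horizontals
T=lambda u,v:(u/4+235,v/4+90)
t=cam('top');s=cam('scene')
def pl(c,a,b):
    n=np.cross(ray(c,*a)[1],ray(c,*b)[1]);return n/np.linalg.norm(n)
d=np.cross(pl(t,T(220,418),T(537,443)),pl(s,S(150,580),S(28,336)));print(d/np.linalg.norm(d))
E
```

```text
n 90 53 res 0.18966653262161073 0.08418296653669326 dir [ 0.0662  0.9978 -0.0013] lean 0.0012652841877743657 yaw -0.06620879400344842
n 90 46 res 0.18966653262161073 0.08145470294889429 dir [0.0658 0.9978 0.0002] lean -0.00019176824824188816 yaw -0.06587115754995614
[[329.0026 254.4942]
 [328.5316 253.6106]
 [327.8032 252.8813]] [[272.6406 160.3188]
 [272.2124 159.4096]
 [271.6985 158.5518]]
[ 0.0685  0.9957 -0.0619]
```

```bash
cat >> lean.py <<'E'
def lean1(c,pts,yaw=-.0659):
    n,r=plane(c,pts); h=np.array([-np.sin(yaw),np.cos(yaw),0])
    return np.arctan((n@h)/n[2]),r,len(pts)
E
python3 - <<'E'
from lean import *
S=lambda u,v:(u/4+230,v/4+140)
s=cam('scene');t=cam('top')
sc0=cv2.imread('pics/scene0.png')[:,:,::-1]
print('init',lean1(s,ridge(sc0,S(413,484),S(147,40),[(.04,.3),(.8,.95)])))
sc=np.load('s16.npy')
p=ridge(sc,S(410,484),S(195,120),[(.0,.24),(.35,.46)]);print(p[0],p[-1]);print('now',lean1(s,p))
# end of steel in top: subpixel along bar
def endcol(im,v,u0,u1):
    g=im.min(2).astype(float)[v,u0:u1]; k=np.argmin(g); 
    for i in range(k,len(g)-1):
        if g[i]<135<=g[i+1]: return u0+i+(135-g[i])/(g[i+1]-g[i])
top0=cv2.imread('pics/top0.png')[:,:,::-1];top=np.load('t.npy')
print([endcol(top0,v,240,258) for v in (165,166,167,168)],[endcol(top,v,240,258) for v in (165,166,167,168)])
E
```

```text
init (np.float64(0.00197476101588549), np.float64(0.09149892954299801), 54)
[331.7762 260.2661] [308.4296 220.6415]
now (np.float64(0.009681585335922211), np.float64(0.1441190791689489), 31)
[np.float64(247.57627118644066), np.float64(247.36), np.float64(247.17391304347825), np.float64(247.0)] [np.float64(248.43661971830986), np.float64(248.30555555555554), np.float64(247.97560975609755), np.float64(247.83673469387756)]
```

{"name": "move_arm", "arguments": {
  "rows": [
    [0.028,0,0.0005,0,0,0,0],
    [0.022,0,0,0,0,0,0],
    [0.01,0,0,0,0,0,0],
    [0.01,0,0,0,0,0,0]
  ],
  "grip_force": 40
}}

```text
time: 24.65
tool_pos: [0.5705, -0.1959, 0.2172]
ee_rot: [0.107, 3.139, -0.031]
contact_force: [-0.9, -0.6, 0.2]
width: 0.0191
```

```bash
python3 - <<'E'
from h import *
st();T=pose();b=bfr(T[:3,3],.013);print(b)
for l in (.03,.05,.07,.09): print(l,to(bp(b[1],l,0,b[2]),YAW,l))
print(to(bp(b[1]-.018,.09,0,b[2]),YAW,.09))
E
```

```text
t 24.65 TCP bar [ 0.0006 -0.1667  0.0172] ring [ 0.0006 -0.1675 -0.0258] F [-0.903  -0.5731  0.1993] ydir [ 0.0681  0.9975 -0.0197] zdir [ 0.0001 -0.0198 -0.9998] w 0.0191
[ 0.0006 -0.1651  0.015 ]
0.03 (array([ 0.0005, -0.0021, -0.0028]), array([ 0.59,  0.08, -0.14]))
0.05 (array([ 0.0005, -0.0046, -0.0062]), array([ 1.73,  0.08, -0.14]))
0.07 (array([ 0.0005, -0.0069, -0.0096]), array([ 2.88,  0.08, -0.14]))
0.09 (array([ 0.0005, -0.0092, -0.013 ]), array([ 4.03,  0.08, -0.14]))
(array([ 0.0005, -0.0272, -0.0143]), array([ 4.03,  0.08, -0.14]))
```

Lift along the arc to ~0.085 (mostly unloading), then drag outward.

{"name": "move_arm", "arguments": {
  "rows": [
    [0.01,0,-0.0016,-0.002,0.6,0,0],
    [0.01,0,-0.0018,-0.0026,0.8,0,0],
    [0.01,0,-0.0018,-0.0026,0.8,0,0],
    [0.01,0,-0.0018,-0.0026,0.8,0,0],
    [0.01,0,-0.0018,-0.0024,0.8,0,0]
  ]
}}

```text
time: 25.28
tool_pos: [0.5697, -0.2046, 0.2303]
ee_rot: [-0.107, -3.134, 0.142]
contact_force: [0.2, 1.1, -1.6]
width: 0.0192
```

```bash
python3 look.py 17 -1;python3 - <<'E'
from h import *
T=pose()
for l in (.08,.1,.12): print(l,to(bp(-.165,l,0,.015),YAW,l),to(bp(-.183,l,0,.015),YAW,l))
E
```

```text
t 25.38 TCP bar [ 0.0005 -0.1753  0.0306] ring [ 0.0005 -0.1792 -0.0123] F [-0.0933 -0.3387 -1.7568] ydir [ 0.0678  0.9936 -0.0901] zdir [-0.0048 -0.09   -0.9959] w 0.0193
F [ 0.1964  1.0516 -1.5959] [-0.0973 -0.7074 -0.3362]
-0.04 wrist [264.3 229.2] topR [415.4 181.1] topL [244.3 164.8]
0.0 wrist [251.8 234.3] topR [418.5 180.6] topL [246.9 165.8]
0.04 wrist [238.7 239.9] topR [421.6 180. ] topL [249.7 166.8]
0.08 wrist [224.9 246.3] topR [424.5 179.4] topL [252.5 167.8]
0.12 wrist [210.3 253.5] topR [427.4 178.8] topL [255.4 168.7]
0.16 wrist [194.6 261.7] topR [430.3 178.2] topL [258.4 169.7]
0.2 wrist [177.7 271. ] topR [433.  177.5] topL [261.4 170.6]
0.08 (array([0.0005, 0.0011, 0.0019]), array([-0.59,  0.06, -0.14])) (array([ 0.0004, -0.0169,  0.0021]), array([-0.59,  0.06, -0.14]))
0.1 (array([ 0.0004, -0.0014, -0.0014]), array([ 0.56,  0.06, -0.14])) (array([ 0.0004, -0.0194, -0.0016]), array([ 0.56,  0.06, -0.14]))
0.12 (array([ 0.0004, -0.0039, -0.0048]), array([ 1.7 ,  0.06, -0.14])) (array([ 0.0004, -0.0219, -0.0053]), array([ 1.7 ,  0.06, -0.14]))
```

View pics/l17.png

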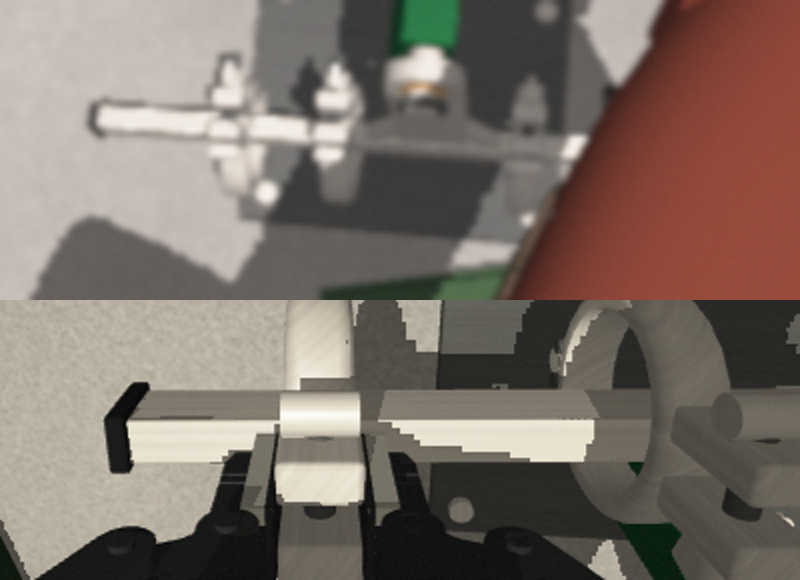

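{"name": "move_arm", "arguments": {
  "rows": [
    [0.01,0,-0.003,-0.0005,0.2,0,0],
    [0.01,0,-0.004,-0.0005,0.2,0,0],
    [0.01,0,-0.004,-0.0003,0,0,0],
    [0.01,0,-0.004,0,0,0,0],
    [0.01,0,-0.003,0,0,0,0]
  ]
}}

```text
time: 26.0
tool_pos: [0.5684, -0.2233, 0.2333]
ee_rot: [-0.107, -3.134, 0.152]
contact_force: [-0.5, 0.7, -1.3]
width: 0.0192
```

```bash
python3 look.py 18 -1;python3 - <<'E'
from h import *
T=pose()
for l in (.08,.1): print(l,bfr(T[:3,3],l), to(bp(-.183,l,0,.015),YAW,l))
E
```

```text
t 26.1 TCP bar [ 0.0002 -0.1942  0.0333] ring [ 0.0002 -0.1984 -0.0095] F [-0.4141 -0.2551 -1.5952] ydir [ 0.0679  0.993  -0.0969] zdir [-0.0059 -0.0967 -0.9953] w 0.0191
F [-0.5096  0.709  -1.3226] [ 0.1529 -0.1433 -1.8855]
-0.04 wrist [293.4 228.4] topR [415.4 181.1] topL [244.3 164.8]
0.0 wrist [282.1 233.4] topR [418.5 180.6] topL [246.9 165.8]
0.04 wrist [270.3 239. ] topR [421.6 180. ] topL [249.7 166.8]
0.08 wrist [258.  245.2] topR [424.5 179.4] topL [252.5 167.8]
0.12 wrist [245.1 252.3] topR [427.4 178.8] topL [255.4 168.7]
0.16 wrist [231.3 260.3] topR [430.3 178.2] topL [258.4 169.7]
0.2 wrist [216.6 269.4] topR [433.  177.5] topL [261.4 170.6]
0.08 [ 0.0002 -0.1851  0.0181] (array([0.0002, 0.0022, 0.0031]), array([-0.98,  0.03, -0.15]))
0.1 [ 0.0002 -0.1826  0.0145] (array([ 0.0002, -0.0004, -0.0005]), array([ 0.17,  0.03, -0.15]))
```

View pics/l18.png

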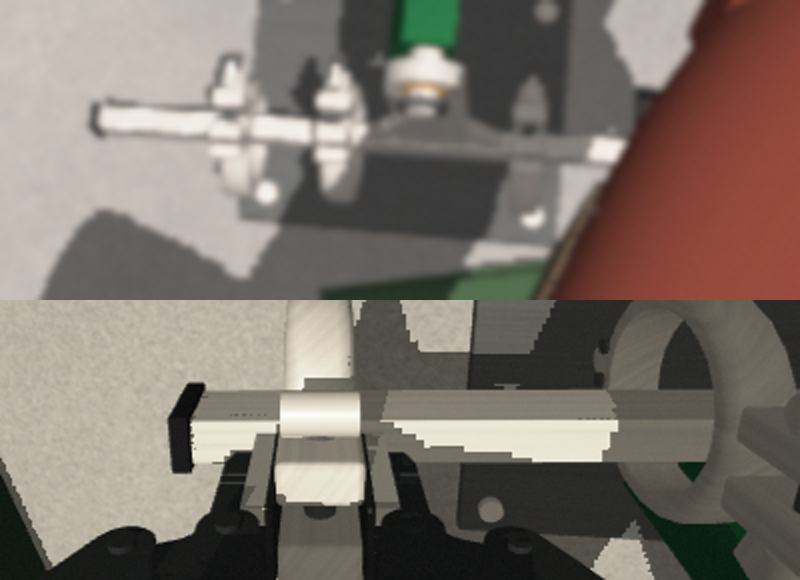

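```bash
python3 - <<'E'
from h import *
for l in (.06,.04,.02,.005,0): print(l, to(bp(-.183,l,0,.0147),YAW,l))
E
```

```text
0.06 (array([0.0002, 0.0048, 0.007 ]), array([-2.12,  0.03, -0.15]))
0.04 (array([0.0002, 0.0074, 0.0105]), array([-3.27,  0.03, -0.15]))
0.02 (array([0.0002, 0.0102, 0.014 ]), array([-4.41,  0.03, -0.15]))
0.005 (array([0.0002, 0.0123, 0.0166]), array([-5.27,  0.03, -0.15]))
0 (array([0.0002, 0.013 , 0.0174]), array([-5.56,  0.03, -0.14]))
```

{"name": "move_arm", "arguments": {
  "rows": [
    [0.01,0,0.001,0.0014,-0.45,0,0],
    [0.01,0,0.001,0.0016,-0.5,0,0],
    [0.01,0,0.0012,0.0018,-0.55,0,0],
    [0.01,0,0.0012,0.0018,-0.55,0,0],
    [0.01,0,0.0012,0.0018,-0.55,0,0]
  ]
}}

```text
time: 26.72
tool_pos: [0.5687, -0.2178, 0.224]
ee_rot: [-0.107, -3.138, 0.076]
contact_force: [-0.6, 1.0, -0.6]
width: 0.0191
```

```bash
python3 - <<'E'
from h import *
st()
for l in (.06,.04,.02,.005,0): print(l, to(bp(-.183,l,0,.0147),YAW,l))
E
```

```text
t 26.73 TCP bar [ 0.0002 -0.1887  0.024 ] ring [ 0.0003 -0.1908 -0.0189] F [-0.6226  1.0183 -0.6152] ydir [ 0.0678  0.9965 -0.0484] zdir [-0.0025 -0.0484 -0.9988] w 0.0191
0.06 (array([ 0.0002, -0.0016, -0.0018]), array([ 0.66,  0.04, -0.13]))
0.04 (array([0.0002, 0.0009, 0.0019]), array([-0.48,  0.04, -0.13]))
0.02 (array([0.0002, 0.0035, 0.0055]), array([-1.63,  0.04, -0.13]))
0.005 (array([0.0002, 0.0055, 0.0081]), array([-2.49,  0.04, -0.13]))
0 (array([0.0003, 0.0062, 0.009 ]), array([-2.78,  0.04, -0.13]))
```

{"name": "move_arm", "arguments": {
  "rows": [
    [0.01,0,0.0009,0.0013,-0.4,0,0],
    [0.01,0,0.0009,0.0013,-0.4,0,0],
    [0.01,0,0.0009,0.0013,-0.4,0,0],
    [0.01,0,0.0009,0.0013,-0.4,0,0],
    [0.01,0,0.0006,0.001,-0.3,0,0]
  ]
}}

```text
time: 27.35
tool_pos: [0.569, -0.2136, 0.2174]
ee_rot: [0.107, 3.139, -0.02]
contact_force: [-0.7, 0.2, -0.5]
width: 0.0191
```

```bash
python3 look.py 19 -1;python3 look.py 20 -1|head -2; python3 - <<'E'
from h import *
for l in (.02,.005,0): print(l, to(bp(-.183,l,0,.0147),YAW,l))
E
```

```text
t 27.45 TCP bar [ 0.0003 -0.1845  0.0174] ring [ 0.0003 -0.1851 -0.0256] F [-0.65    0.8156  1.2574] ydir [ 0.0679  0.9976 -0.0131] zdir [ 0.     -0.0131 -0.9999] w 0.0192
F [-0.6905  0.2293 -0.5251] [-0.1236  0.6036  0.6381]
-0.04 wrist [269.  239.6] topR [415.4 181.1] topL [244.3 164.8]
0.0 wrist [256.7 246. ] topR [418.5 180.6] topL [246.9 165.8]
0.04 wrist [243.6 253.1] topR [421.6 180. ] topL [249.7 166.8]
0.08 wrist [229.7 261.2] topR [424.5 179.4] topL [252.5 167.8]
0.12 wrist [214.9 270.5] topR [427.4 178.8] topL [255.4 168.7]
0.16 wrist [198.8 281.1] topR [430.3 178.2] topL [258.4 169.7]
0.2 wrist [181.3 293.3] topR [433.  177.5] topL [261.4 170.6]
t 27.55 TCP bar [ 0.0002 -0.1846  0.0175] ring [ 0.0003 -0.1851 -0.0255] F [-0.3399  1.0836  0.422 ] ydir [ 0.068   0.9976 -0.0135] zdir [-0.0001 -0.0135 -0.9999] w 0.019
F [-0.65    0.8156  1.2574] [-0.9208  0.0934 -0.0827]
0.02 (array([ 0.0002, -0.0009, -0.0009]), array([ 0.37,  0.05, -0.13]))
0.005 (array([0.0002, 0.001 , 0.0018]), array([-0.49,  0.05, -0.13]))
0 (array([0.0002, 0.0016, 0.0027]), array([-0.77,  0.05, -0.13]))
```

View pics/l20.png

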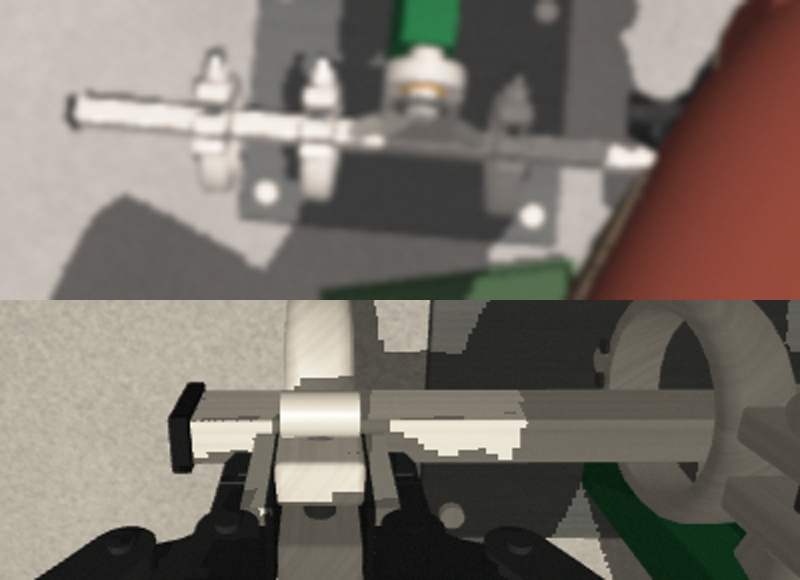

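{"name": "move_arm", "arguments": {
  "rows": [
    [0.01,0,0.0006,0.0009,-0.3,0,0],
    [0.01,0,0.0006,0.0009,-0.3,0,0],
    [0.01,0,0,0,0,0,0],
    [0.021,0,0,0,0,0,0],
    [0.023,0,0,0,0,0,0]
  ],
  "grip_force": 20
}}

```text
time: 28.18
tool_pos: [0.5693, -0.2126, 0.2157]
ee_rot: [0.107, 3.139, -0.005]
contact_force: [-0.2, -0.8, -1.0]
width: 0.0229
```

{"name": "move_arm", "arguments": {
  "rows": [
    [0.026,0,0,0,0,0,0],
    [0.032,0,0,0,0,0,0],
    [0.036,0,0,0,0,0,0]
  ]
}}

```text
time: 28.55
tool_pos: [0.5694, -0.2127, 0.2158]
ee_rot: [0.107, 3.138, -0.005]
contact_force: [0.2, 0.2, -0.3]
width: 0.0361
```

```bash
python3 look.py 21 -1|head -5
```

```text
t 28.65 TCP bar [ 0.0006 -0.1836  0.0158] ring [ 0.0006 -0.1837 -0.0272] F [-0.0297  0.0753  0.7526] ydir [ 0.0679  0.9977 -0.0032] zdir [ 0.0014 -0.0033 -1.    ] w 0.0363
F [ 0.158   0.1648 -0.2505] [-0.5547 -0.476  -0.9986]
-0.04 wrist [266.7 240.5] topR [415.4 181.1] topL [244.3 164.8]
0.0 wrist [254.2 247. ] topR [418.5 180.6] topL [246.9 165.8]
0.04 wrist [241.  254.3] topR [421.6 180. ] topL [249.7 166.8]
```

View pics/l21.png

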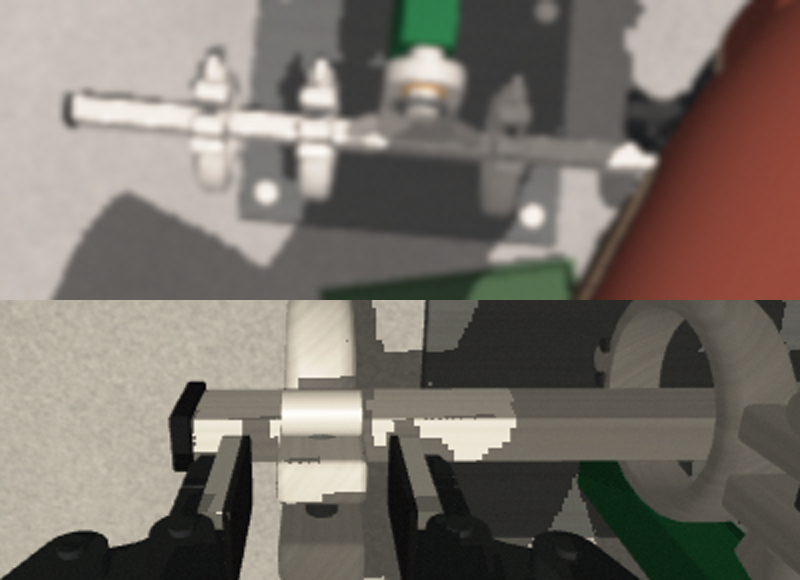

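{"name": "move_arm", "arguments": {
  "rows": [
    [0.038,0,0,-0.02,0,0,0],
    [0.04,0,0,-0.03,0,0,0],
    [0.04,0,0,-0.04,0,0,0],
    [0.04,0.03,0,-0.01,0,0,0],
    [0.04,0.06,0,0,0,0,0]
  ]
}}

```text
time: 29.28
tool_pos: [0.48, -0.2066, 0.3174]
ee_rot: [0.104, 3.139, -0.005]
contact_force: [-0.6, -0.1, 1.0]
width: 0.0397
```

{"name": "move_arm", "arguments": {
  "rows": [
    [0.04,0.06,0,0,0,0,0],
    [0.04,0.06,-0.03,0,0,0,0],
    [0.04,0.03,-0.05,0,0,0,0],
    [0.04,0,-0.05,0,0,0,0],
    [0.04,0,0,0,0,0,0]
  ]
}}

```text
time: 29.9
tool_pos: [0.3198, -0.3259, 0.3195]
ee_rot: [0.104, 3.136, -0.011]
contact_force: [0.5, 0.4, -0.3]
width: 0.0401
```

```bash
cat > chk.py <<'E'
from lean import *
import sys
top=camera('top');sc=camera('scene');np.save('tf.npy',top);np.save('sf.npy',sc);print(manip.state()['time'],manip.state()['tool_pos'])
crop(top,230,130,430,240,4,'pics/tf%s.png'%sys.argv[1]);crop(sc,230,140,400,280,4,'pics/sf%s.png'%sys.argv[1])
E
python3 chk.py 1
```

```text
30.0 [ 0.3203 -0.3233  0.3196]
```

View pics/tf1.png

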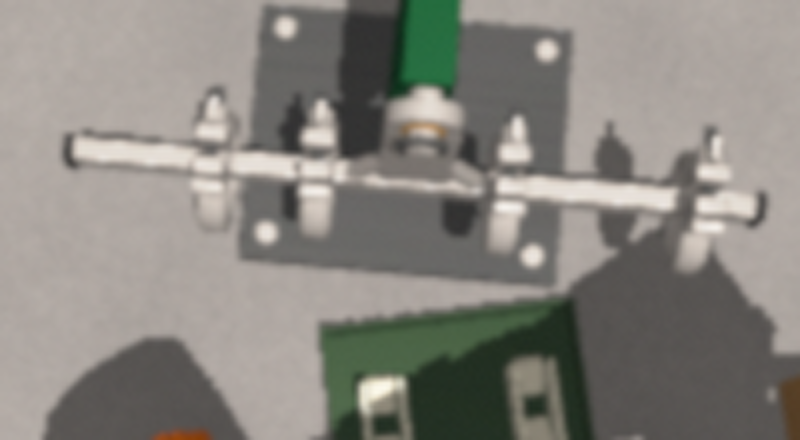

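View pics/sf1.png

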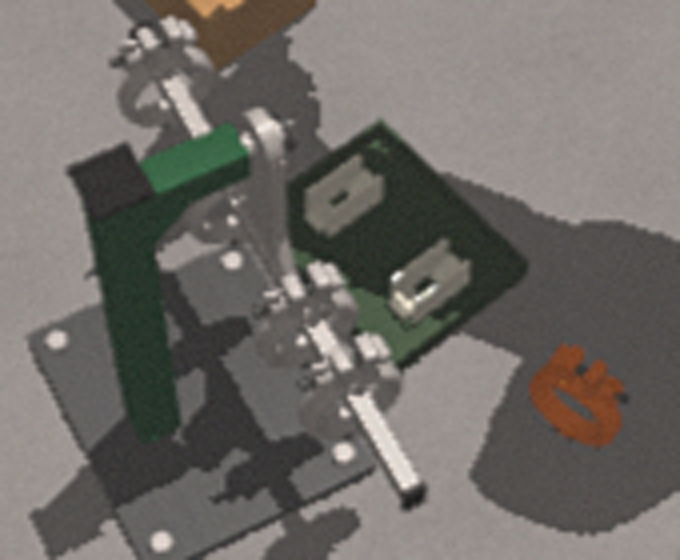

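```bash
cat > chk2.py <<'E'
from lean import *
S=lambda u,v:(u/4+230,v/4+140)
s=cam('scene')
top0=cv2.imread('pics/top0.png')[:,:,::-1];sc0=cv2.imread('pics/scene0.png')[:,:,::-1]
top=np.load('tf.npy');sc=np.load('sf.npy')
for im,n in ((sc0,'init'),(sc,'now')):
    p=ridge(im,S(412,484),S(147,40),[(.0,.24),(.36,.4),(.77,.9)]); print(n,lean1(s,p))
    p=ridge(im,S(412,484),S(147,40),[(.02,.2),(.78,.88)]); print(n,lean1(s,p))
def ends(im):
    g=im.min(2).astype(float);r=[]
    for v in (165,166,167):
        k=240+np.argmin(g[v,240:258])
        while g[v,k+1]<135:k+=1
        r.append(k+(135-g[v,k])/(g[v,k+1]-g[v,k]))
    q=[]
    for v in (180,181,182):
        k=412+np.argmin(g[v,412:428])
        while g[v,k-1]<135:k-=1
        q.append(k-(135-g[v,k])/(g[v,k-1]-g[v,k]))
    return np.mean(r),np.mean(q)
a=np.array(ends(top0));b=np.array(ends(top));print(a,b,'dlean by ends',(b-a)/np.array([69.5,74.5]))
t=cam('top')
for m in ('L',(212,105)),('iL',(318,105)),('iR',(514,125)),('R',(712,145)):
    u,v=m[1];print(m[0],wb(onz(t,u/4+230,v/4+130,.235)))
E
python3 chk2.py
```

```text
init (np.float64(0.002221378105710928), np.float64(0.09004259388698144), 45)
init (np.float64(0.0022335198340071283), np.float64(0.06637842186627976), 34)
now (np.float64(-0.0001641383505992308), np.float64(0.15177321604381183), 38)
now (np.float64(0.0001086989729261733), np.float64(0.0776459537256138), 32)
[247.3701 418.1405] [247.6695 418.7396] dlean by ends [0.0043 0.008 ]
L [0.0239 0.1273 0.035 ]
iL [0.0297 0.0618 0.035 ]
iR [ 0.0277 -0.0604  0.035 ]
R [ 0.0258 -0.1837  0.035 ]
```

{"name": "move_arm", "arguments": {
  "rows": [
    [0.04,0,0,0,0,0,0],
    [0.04,0,0,0,0,0,0],
    [0.04,0,0,0,0,0,0],
    [0.04,0,0,0,0,0,0],
    [0.04,0,0,0,0,0,0]
  ]
}}

```text
time: 30.62
tool_pos: [0.3215, -0.3205, 0.3199]
ee_rot: [0.093, 3.136, -0.009]
contact_force: [-0.3, 1.0, -0.6]
width: 0.0396
```

```bash
python3 chk.py 2; python3 chk2.py; python3 chk.py 3; python3 chk2.py |sed -n '3,5p'
```

```text
30.725 [ 0.3214 -0.3206  0.3199]
init (np.float64(0.002221378105710928), np.float64(0.09004259388698144), 45)
init (np.float64(0.0022335198340071283), np.float64(0.06637842186627976), 34)
now (np.float64(0.0009292664190379494), np.float64(0.15117478658861816), 38)
now (np.float64(-0.001002068573353628), np.float64(0.07294575165856654), 32)
[247.3701 418.1405] [247.6647 418.7485] dlean by ends [0.0042 0.0082]
L [0.0239 0.1273 0.035 ]
iL [0.0297 0.0618 0.035 ]
iR [ 0.0277 -0.0604  0.035 ]
R [ 0.0258 -0.1837  0.035 ]
30.825 [ 0.3214 -0.3207  0.3198]
now (np.float64(-0.0009428473643505221), np.float64(0.1532904420501232), 38)
now (np.float64(6.260211987826276e-05), np.float64(0.07723921951756012), 32)
[247.3701 418.1405] [247.6682 418.7521] dlean by ends [0.0043 0.0082]
```

View pics/tf2.png

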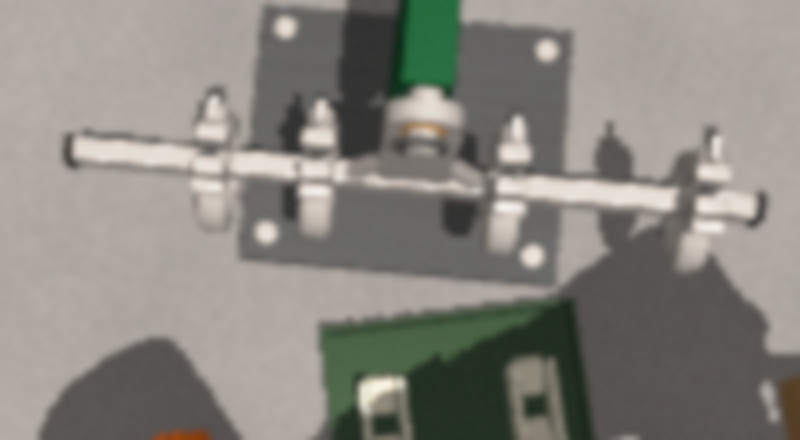

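```bash
python3 -c "
from workcell import job
print(job.sign_off())"
```

```text
the job is handed in; nothing more can be done
None
```

I hung both clamps and handed the job in at about 31 s. The left clamp sits about 127 mm out and the right one about 184 mm out. Each was threaded over its end and lowered along the bar's arc until the wrist force read about zero, then let go. To level the bar I re-gripped the right clamp, lifted most of its weight off the bar, slid it about 18 mm outward and lowered it again.

**Level:** the scene camera put the lean at about 0.000 rad. The bar-end shifts in the top camera gave +0.004 (left end) and +0.008 (right end) from the start, when the bar was level to about 0.002. These differ by up to about 0.01 rad, but even the largest is inside the 0.016 limit.

**Still:** bar-end positions were unchanged to about 0.01 px over the last 0.8 s of pictures. The arm was clear of everything.

**Inner clamps:** they measured about +62 and −60 mm, within the 40 to 80 mm range.

**Weights:** the two measures of the left clamp disagreed. The wrist force gave about 0.35 kg, the lean it caused about 0.30 kg. I set the final balance by the measured lean, not by these weights.

**Not measured:** I never reached for the orange clamp or the bench items, and the wrist force gave no sign of touching them. I did not measure their positions again at the end.

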